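# Put the reagent jars away in the dust enclosure

### The job

Put the squat amber jars (two or three are out) away in the clear enclosure: swing the hasp well off its catch until it is about square to the front or beyond, slide the sash fully up and draw the tray fully out by its post, then stand every jar upright on the tray. Then push the tray fully in, slide the sash fully down and only after that swing the hasp right back over the catch. Never raise the sash while the hasp is over it, and leave the other glassware where it stands.

Things in the scene. Friction and masses are not known exactly. Their poses are not given: they have to be found in the camera images.
- hood: Bench-top dust enclosure, fixed: clear, aluminium-framed, 330 mm wide, 250 mm deep, roof 195 mm high; two front posts (16 mm by 20 mm, centres 155 mm either side of the middle) rise to 370 mm as guides of the sash, joined by a bar at the top. Origin: on the bench, below the middle of the sash's plane. x points from front to back (into the enclosure, away from the robot), y to the left as seen by the robot, z up. Its angle varies a little.
- sash (a joint): Height of the sliding clear sash above its closed place, m: 0 = fully down (lower edge 42 mm above the bench, above the tray's rim), 0.15 = fully up (lower edge 192 mm, above the jars). It stays where it is left; raising takes about 8 N, lowering about 3 N.
- sash_grip (a point): Middle of the sash's black D-handle: an upright round bar 16 mm thick, with about 60 mm free between its two arms, 80 mm in front of the sash, 125 mm to the right (hood -y) of its middle; 116 mm above the bench with the sash down. It moves with the sash; axes as the hood's.
- tray (a joint): How far the white tray is drawn out towards the robot (along hood -x), m: 0 = fully in, 0.22 = fully out. It stays where left and takes 2 to 4 N.
- pull_grip (a point): Grip point of the tray's pull, 55 mm above the bench: an upright black round post 16 mm thick with a ball (20 mm) on top at 88 mm, on a tongue that comes out under the sash on the tray's middle line. 68 mm in front of the sash with the tray in; it moves with the tray.
- tray_front (a point): Middle of the inner face of the front rim, at floor level, 18 mm above the bench. From here the floor reaches 202 mm back (hood +x) and 127 mm to either side (hood y), with a rim 20 mm high and 4 mm thick all round. With the tray in it lies 18 mm behind the sash; with the tray fully out 202 mm in front of it. Axes as the hood's; moves with the tray.
- hasp (a joint): Angle of the hinged steel hasp, rad. 0 = lying flat across the sash, over the catch stud that sticks out of the sash (fastened); grows as it swings out to the front and then to the left about its upright hinge on the left front post, seen from above clockwise; 1.57 = pointing at the robot, square to the front; stop at 2.4. Light friction (about 0.06 N m) holds it where left.
- hasp_grip (a point): Middle of the hasp's grip, 140 mm above the bench: an upright dark round post 14 mm thick, free standing, top at 169 mm, carried from below by an arm at about 106 mm. From the hinge axis it lies (in the hasp's frame, equal to the hood's at angle 0) 55 mm to the front (-x) and 85 mm to the right (-y): 101 mm from the axis, 73 mm in front of the sash when fastened.
- hasp_hinge (a point): Point on the hasp's upright hinge axis, 140 mm above the bench; in the hood's frame at x -18 mm, y +150 mm. Axes as the hood's.
- jar1_mid (a point): Centre of one of the two or three squat amber glass jars with broad white screw cap: round, 64 mm across (the cap, 16 mm deep, 63 mm), 66 mm high, standing upright on the bench; about 0.15 to 0.3 kg; z points up. Absent in some starts.
- jar2_mid (a point): Centre of another such jar, alike. Absent in some starts.
- jar3_mid (a point): Centre of another such jar, alike. Absent in some starts.
- beaker: Bystander: open glass beaker, 64 mm across, 85 mm high; origin under its centre, as for all bystanders.
- flask: Bystander: conical glass flask, 70 mm across the foot, 94 mm high.
- dropper: Bystander: slender amber bottle, 30 mm across, 75 mm high, black cap; not one of the jars.
- mortar: Bystander: white bowl, 72 mm across, 50 mm high.
Not all that is in view belongs to the job. What is shaped like the part that bears jar2_mid but brown is not meant.

How it is judged:
On the way, in this order (a step that is already met when the one before it is completed fails the run):
1. the hasp is swung off the catch (over 1.2 rad), the sash still down (value of joint hasp above 1.2 rad and value of joint sash below 0.02 m), for 0.2 s.
2. the sash is up (over 130 mm) and the tray drawn out (over 190 mm) (value of joint sash above 0.13 m and value of joint tray above 0.19 m), for 0.2 s.
3. all jars stand on the drawn-out tray (x of jar1_mid in the frame of tray_front between 0.012 and 0.195 m and y of jar1_mid in the frame of tray_front between -0.127 and 0.127 m and z of jar1_mid in the frame of tray_front between 0.026 and 0.042 m and angle between each of jar1_mid, jar2_mid, jar3_mid's own z axis and vertical below 0.2 rad and x of jar2_mid in the frame of tray_front between 0.012 and 0.195 m and y of jar2_mid in the frame of tray_front between -0.127 and 0.127 m and z of jar2_mid in the frame of tray_front between 0.026 and 0.042 m and x of jar3_mid in the frame of tray_front between 0.012 and 0.195 m and y of jar3_mid in the frame of tray_front between -0.127 and 0.127 m and z of jar3_mid in the frame of tray_front between 0.026 and 0.042 m and value of joint tray above 0.17 m), for 0.2 s.
4. the tray is fully in with the jars on it, the sash still up (x of jar1_mid in the frame of tray_front between 0.012 and 0.195 m and y of jar1_mid in the frame of tray_front between -0.127 and 0.127 m and z of jar1_mid in the frame of tray_front between 0.026 and 0.042 m and angle between each of jar1_mid, jar2_mid, jar3_mid's own z axis and vertical below 0.2 rad and x of jar2_mid in the frame of tray_front between 0.012 and 0.195 m and y of jar2_mid in the frame of tray_front between -0.127 and 0.127 m and z of jar2_mid in the frame of tray_front between 0.026 and 0.042 m and x of jar3_mid in the frame of tray_front between 0.012 and 0.195 m and y of jar3_mid in the frame of tray_front between -0.127 and 0.127 m and z of jar3_mid in the frame of tray_front between 0.026 and 0.042 m and value of joint tray below 0.012 m and value of joint sash above 0.05 m), for 0.2 s.
5. the sash is fully down, the hasp still off (value of joint sash below 0.01 m and value of joint tray below 0.012 m and value of joint hasp above 0.8 rad), for 0.2 s.
6. the hasp is back over the catch (value of joint hasp below 0.15 rad and value of joint sash below 0.01 m), for 0.2 s.
At the end, for the whole second after the job is handed in: Every jar that is present stands upright (within 0.2 rad) on the tray's floor inside its rim; the tray is in (within 12 mm), the sash down (within 10 mm) and the hasp over the catch (within 0.15 rad) (all of step 6 and x of jar1_mid in the frame of tray_front between 0.012 and 0.195 m and y of jar1_mid in the frame of tray_front between -0.127 and 0.127 m and z of jar1_mid in the frame of tray_front between 0.026 and 0.042 m and angle between each of jar1_mid, jar2_mid, jar3_mid's own z axis and vertical below 0.2 rad and x of jar2_mid in the frame of tray_front between 0.012 and 0.195 m and y of jar2_mid in the frame of tray_front between -0.127 and 0.127 m and z of jar2_mid in the frame of tray_front between 0.026 and 0.042 m and x of jar3_mid in the frame of tray_front between 0.012 and 0.195 m and y of jar3_mid in the frame of tray_front between -0.127 and 0.127 m and z of jar3_mid in the frame of tray_front between 0.026 and 0.042 m and value of joint tray below 0.012 m); the robot touches nothing.
It fails at once if the sash is raised (over 20 mm) while the hasp is over it (under 0.7 rad) (value of joint sash above 0.02 m and value of joint hasp below 0.7 rad).
It fails at once if a bystander is moved by more than 50 mm (distance of any of beaker, flask, dropper, mortar from where it was at the start of the episode above 0.05 m).
Of jar1, jar2, jar3 only 2 to 3 are there at a start; the rules pass over those that are not, and their reading is None.
At some moment in a run one of jar1, jar2, jar3 may be knocked a few centimetres aside while the robot is not near it.
It also fails if it takes over 210 s, if anything falls off the work surface, if the arm or the gripper's body presses on something with over 40 N, if the wrist force passes 120 N, or if a joint passes its speed limit or range.

### The arm

A 6-joint arm with a two-finger parallel gripper is mounted at the origin on the work surface. World frame = base frame: x ahead of the robot, y to its left, z up, the work surface at z = 0. Lengths are in m, angles in rad, forces in N, time in s.
With the tool pointing down it reaches from about 0.3 to 0.875 m from the base axis. Payload 4.2 kg.
Tool frame: the origin (TCP) lies midway between the tips of the shut fingers; the grasp point (between the pads) lies 19 mm behind it; y points along the fingers, x is the direction in which the jaws open and shut, and the axes are right-handed (so a half turn about y gives the same grasp; the last joint's range is limited). The gripper opens to 85 mm and grips with 20 to 120 N. Pads are 22 mm wide; open, the fingers measure 114 mm over their backs; the gripper's body (76 mm by 85 mm) begins 54 mm behind the grasp point. The pads swing forward as they close: fully open they stand 13 mm farther back than shut.
Start: joints at [1.292, 0.32, 1.565, -0, 1.257, -0.02], TCP at [0.147, 0.556, 0.231] pointing down, gripper open.
Joint ranges: [-3.11, 3.11], [-0.84, 2.01], [0.21, 2.61], [-1.34, 4.49], [0.05, 2.63], [-2.56, 2.56]. Speed limits (rad/s): [2.57, 2.57, 3.14, 3.14, 3.14, 3.14].

### API

Orientations are given as a unit quaternion [x, y, z, w].
In Python, from station import env gives the robot as it stands.
- The arm moves only by the shell command python3 -m handwheel 'ROWS' [FORCE]. ROWS is JSON, a list that holds one entry, the list of rows, each a list of 5 numbers: the gripper command: -1 is fully open, 1 is shut, values between are in proportion, then the shift along the tool's x, y, z in mm, then the turn about the tool's y in degrees. In form: [[[claw, dx, dy, dz, spin], ...]]. A call has 1 to 5 rows; each row is the pose to reach, as a shift and turn from the pose commanded when the call began, along the tool's axes at that moment; what a row does not reach only later rows make up. A row lasts 1/12 s, in which the tool goes at most 41.7 mm and 7.16 degrees, less where a joint would pass 70% of its speed; a pose out of reach is approached as far as the arm can. A call with a gripper value outside its range is refused whole. The fingers move at their own pace and stop on an object; FORCE is the grip in N (left out, the last holds). Time passes only in rows, so rows that repeat a pose let the fingers close. It gives the time, the measured TCP pose, the force and the opening at its end, in the units of the state.
- env.read_state(): the state, without advancing time (a new reading comes with each control period).
- env.grab_frame(name): name is "side" or "top" or "wrist"; returns (picture, depth): 400x640x3 uint8, red, green, blue; 400x640 float32, m along the optical axis (not along the pixel's ray), 0 where there is no reading.
- env.calibration(name): a dict with "fx", "fy", "cx", "cy" (pixels), "k1" (the pictures are not rectified: a ray, as slopes to the right and down, at radius r is drawn at 1 + k1 r^2 times it, then the intrinsics apply), "rvec" (rotation vector, rad) and "tvec" (3), from world to camera coordinates, as OpenCV has them; the wrist camera has in their place "tool_from_camera" (4x4, takes a point from camera to tool coordinates, whose origin is the TCP and whose axes are the tool frame's). Camera axes: x right, y down, z forward; pixel columns grow to the right and rows downward; lengths in m; the calibration is good to about 2 mm. A picture is of the moment at which its call begins: read the wrist's pose just before it. calibration takes no time and is no camera call.
- env.hand_in(): hands the job in, once; it reports no verdict.
The state is a dict: "time_s": time; "qpos": joint angles; "joint_velocities": joint speeds; "joint_efforts": joint torques, N m; "tcp_pos": TCP position; "orientation": TCP orientation; "wrist_force": force on the tool from outside, world axes, zero at the start; "torque": the same for the moment, N m; "width": finger opening in m.
Only numpy, scipy, OpenCV 4.12 (cv2) and the standard library are available. Lean on these libraries where they do the work, as an engineer would, in place of code of your own. Each camera call takes 0.05 s, during which the arm holds its last target.

## Working session

There is one attempt and no reset: what is moved stays moved. The work goes in short steps, Python scripts to look and compute and a shell command to move; the robot and the scene stay as the last step left them, time stands still between calls to the robot, and variables do not carry over. Pictures are saved under pics/ and viewed, and the job is handed in when it is done.

```bash
ls -la; mkdir -p pics; cat > h.py <<'E'
import numpy as np, cv2, json
from scipy.spatial.transform import Rotation as R
from station import env
def snap(n,fn):
    s=env.read_state(); im,d=env.grab_frame(n)
    cv2.imwrite('pics/'+fn+'.png',im[:,:,::-1]); np.savez('pics/'+fn+'.npz',im=im,d=d,p=s['tcp_pos'],q=s['orientation'])
    return im,d,s
def w2c(n,s=None):
    c=env.calibration(n)
    if n=='wrist':
        T=np.eye(4);T[:3,:3]=R.from_quat(s['orientation']).as_matrix();T[:3,3]=s['tcp_pos']
        return T@np.array(c['tool_from_camera'])
    M=np.eye(4);M[:3,:3]=cv2.Rodrigues(np.array(c['rvec'],float))[0];M[:3,3]=np.array(c['tvec']).ravel()
    return np.linalg.inv(M)
def cloud(n,d,s=None):
    c=env.calibration(n)
    K=np.array([[c['fx'],0,c['cx']],[0,c['fy'],c['cy']],[0,0,1.]])
    v,u=np.mgrid[0:400,0:640]
    p=cv2.undistortPoints(np.stack([u.ravel(),v.ravel()],1).astype(float)[:,None],K,np.array([c['k1'],0,0,0,0.]))[:,0]
    z=d.ravel(); P=np.c_[p[:,0]*z,p[:,1]*z,z]
    T=w2c(n,s); W=P@T[:3,:3].T+T[:3,3]; W[z<=0]=np.nan
    return W.reshape(400,640,3)
def ray(n,u,v,zp,s=None):
    "intersection of the pixel ray with plane z=zp"
    c=env.calibration(n)
    K=np.array([[c['fx'],0,c['cx']],[0,c['fy'],c['cy']],[0,0,1.]])
    p=cv2.undistortPoints(np.array([[[u,v]]],float),K,np.array([c['k1'],0,0,0,0.]))[0,0]
    T=w2c(n,s); D=T[:3,:3]@np.array([p[0],p[1],1]); o=T[:3,3]
    return o+D*(zp-o[2])/D[2]
E
python3 - <<'E'
from h import *
for n in('side','top','wrist'):
    im,d,s=snap(n,n+'0'); print(n,(d>0).mean(),w2c(n,s)[:3].round(3).tolist())
print(s)
E
```

```text
total 12
drwxr-xr-x  3 agent agent 4096 Dec  7 02:29 .
drwxr-xr-x 23 root  root  4096 Dec  7 02:29 ..
drwxr-xr-x  2 agent agent 4096 Dec  7 02:29 pics
side 0.984046875 [[0.776, -0.445, 0.447, -0.136], [-0.631, -0.53, 0.566, -0.716], [-0.015, -0.722, -0.692, 1.118]]
top 0.99579296875 [[0.003, -0.989, 0.151, 0.322], [-1.0, -0.001, 0.015, 0.068], [-0.014, -0.151, -0.988, 1.53]]
wrist 0.99586328125 [[0.256, 0.914, 0.314, 0.066], [0.967, -0.242, -0.084, 0.578], [-0.001, 0.325, -0.946, 0.373]]
{'time_s': 0.1, 'qpos': array([ 1.29198772e+00,  3.20253305e-01,  1.56556354e+00, -3.49843790e-08,
        1.25739018e+00, -2.00079388e-02]), 'joint_velocities': array([-0.00282931, -0.00169459, -0.00146988, -0.00022221,  0.00036054,
       -0.00056783]), 'joint_efforts': array([-7.26397830e-04, -4.16414344e+01, -2.34707737e+01, -1.28282272e-04,
        4.94648586e-03, -3.25943620e-05]), 'tcp_pos': array([0.14704163, 0.55544205, 0.23054925]), 'orientation': array([ 0.56067833,  0.43084067, -0.431759  , -0.56000027]), 'wrist_force': array([ 0.11774285, -0.42328288,  0.32862901]), 'torque': array([ 0.01837447, -0.02179971, -0.0393098 ]), 'width': 0.08554065504659265}
```

View pics/side0.png

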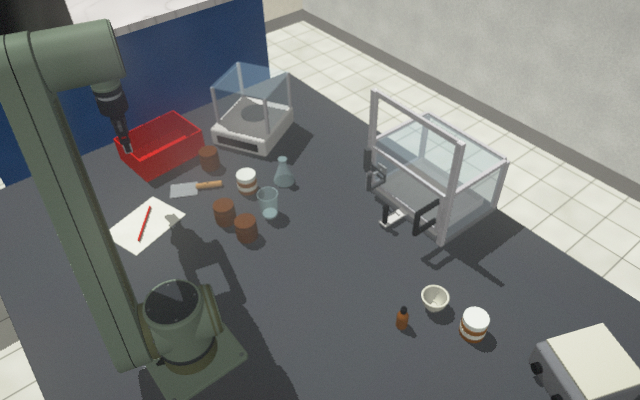

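View pics/top0.png

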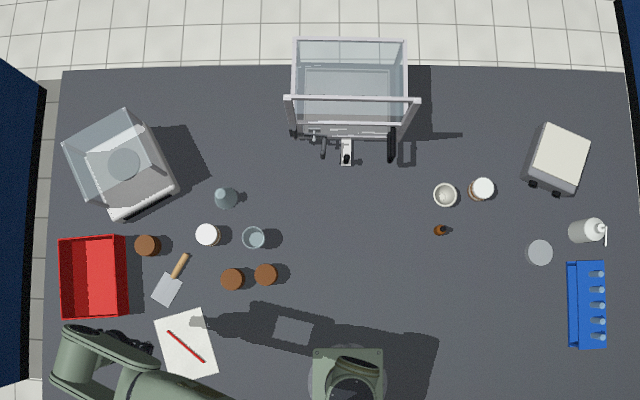

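View pics/wrist0.png

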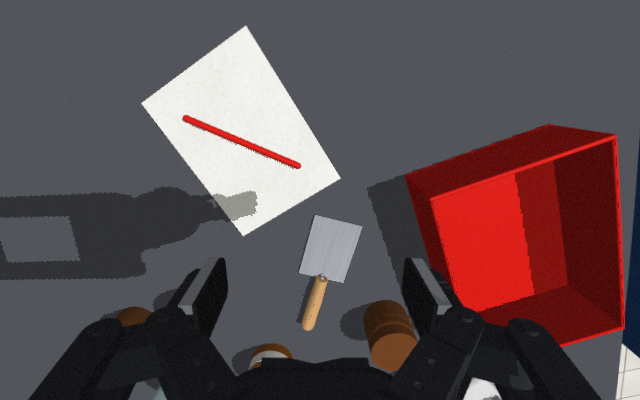

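The side view shows amber jars with white caps at about (246,180) and (475,324). Brown lookalikes with brown caps are at (209,157), (224,211) and (246,228), and the dropper is at (402,318). The hood stands at the upper right. In the top view the white caps are at (208,235) and (482,188), the brown lookalikes at (147,245), (232,279) and (266,274), a grey disc at (540,252) and a pump bottle at (588,230). I'll check these in close crops.

```bash
python3 - <<'E'
from h import *
t=cv2.imread('pics/top0.png'); s=cv2.imread('pics/side0.png')
f=lambda i,x,y,w,h:cv2.resize(i[y:y+h,x:x+w],(400,300),interpolation=cv2.INTER_CUBIC)
o=np.vstack([np.hstack([f(t,120,180,160,120),f(t,420,150,160,120)]),np.hstack([f(s,180,130,120,90),f(s,380,250,160,120)])])
cv2.imwrite('pics/crop0.png',o)
cv2.imwrite('pics/crophood.png',np.vstack([cv2.resize(t[90:170,270:430],(800,400),interpolation=cv2.INTER_CUBIC)]))
d=np.load('pics/top0.npz')['d']; W=cloud('top',d)
for u,v in[(208,235),(482,188),(147,245),(232,279),(266,274),(540,252),(445,195),(440,230),(253,237),(225,196)]:
    print(u,v,W[v,u].round(3))
E
```

```text
208 235 [0.428 0.403 0.069]
482 188 [ 0.568 -0.4    0.057]
147 245 [0.397 0.585 0.067]
232 279 [0.302 0.331 0.064]
266 274 [0.318 0.233 0.067]
540 252 [ 0.378 -0.58   0.034]
445 195 [ 0.554 -0.298  0.011]
440 230 [ 0.444 -0.269  0.058]
253 237 [0.427 0.281 0.003]
225 196 [0.54  0.354 0.079]
```

View pics/crop0.png

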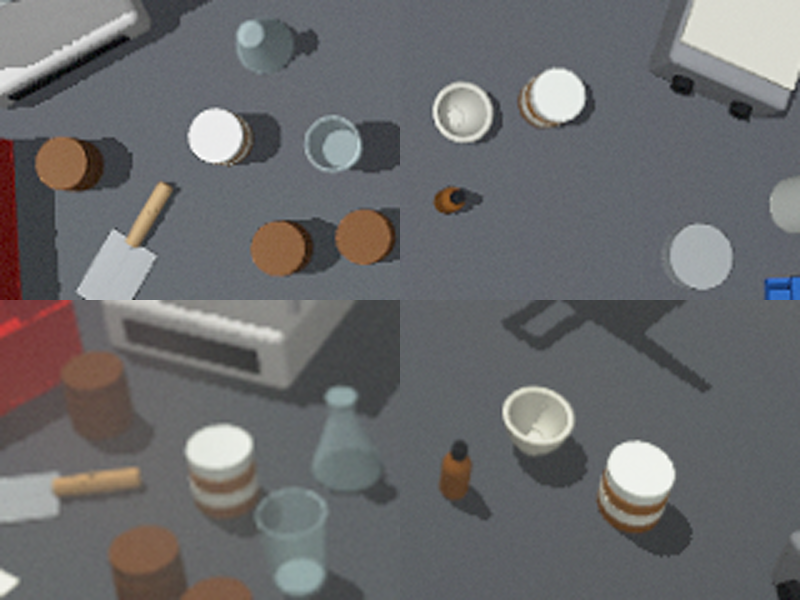

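View pics/crophood.png

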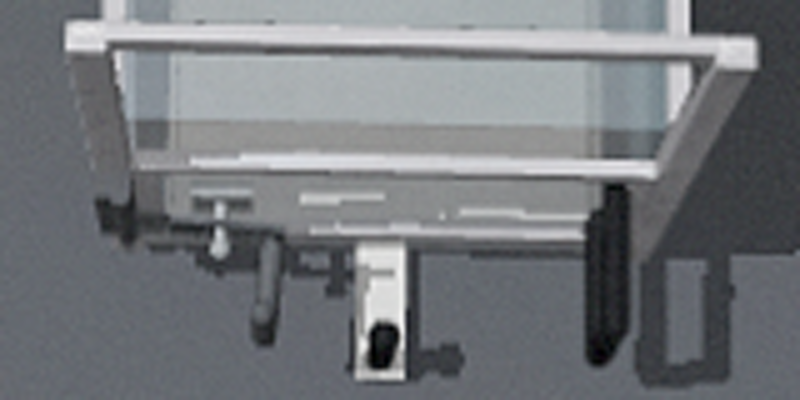

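The two jars are the amber ones with white caps and labels, at top-view pixels (208,235) and (482,188). The brown-capped ones are decoys. No third jar shows so far; I'll look again once the arm has moved off. Next I'll locate the hood.

```bash
python3 - <<'E'
from h import *
for n in('top','side'):
    d=np.load(f'pics/{n}0.npz')['d']; W=cloud(n,d); 
    m=(W[...,2]>0.355)&(W[...,2]<0.385)&(W[...,0]>.5)&(W[...,0]<1.1)&(abs(W[...,1])<.3)
    P=W[m]; print(n,len(P),P.min(0),P.max(0))
    r=cv2.minAreaRect(P[:,:2].astype(np.float32)); print(r)
    # dark handle points/others in front
    for nm,lo,hi in(('all',.03,.2),):
        pass
d=np.load('pics/top0.npz')['d']; W=cloud('top',d)
# bar points by pixel: bar from (290,97) to (418,101)
for u in range(285,422,8):
    col=W[90:110,u]; i=np.nanargmax(col[:,2]); print(u,90+i,col[i].round(3))
E
```

```text
top 830 [ 0.71901269 -0.16410479  0.35500238] [0.7435719  0.16647794 0.3766222 ]
((0.7323510646820068, 0.0010202527046203613), (0.33062997460365295, 0.01939287781715393), 88.58792114257812)
side 709 [ 0.71647699 -0.1628727   0.35512655] [0.74124536 0.16902453 0.37312345]
((0.7303139567375183, 0.0030224621295928955), (0.33178654313087463, 0.02139788679778576), 88.7990951538086)
285 100 [0.727 0.161 0.372]
293 94 [0.742 0.142 0.373]
301 97 [0.735 0.123 0.37 ]
309 96 [0.736 0.104 0.374]
317 96 [0.736 0.085 0.373]
325 95 [0.739 0.066 0.371]
333 98 [0.731 0.047 0.373]
341 95 [0.74  0.028 0.369]
349 97 [0.735 0.009 0.37 ]
357 98 [ 0.732 -0.01   0.371]
365 96 [ 0.736 -0.029  0.374]
373 96 [ 0.737 -0.048  0.371]
381 97 [ 0.734 -0.067  0.373]
389 96 [ 0.737 -0.087  0.371]
397 99 [ 0.73  -0.106  0.371]
405 100 [ 0.728 -0.125  0.371]
413 99 [ 0.73  -0.144  0.373]
421 102 [ 0.723 -0.163  0.371]
```

```bash
python3 - <<'E'
from h import *
d=np.load('pics/top0.npz')['d']; W=cloud('top',d)
m=(W[...,2]>0.36)&(W[...,2]<0.385)&(W[...,0]>.5)&(W[...,0]<1.1)&(abs(W[...,1])<.3)
P=W[m]; k=np.polyfit(P[:,1],P[:,0],1); print(k, P[:,1].min(),P[:,1].max())
print('pull',W[154:164,340:354,2].round(3)); 
print(ray('top',346.6,157.5,.085)); print('hasp',ray('top',322.8,155,.169))
for r in ((150,158,319,327),(150,162,384,396)):
    A=W[r[0]:r[1],r[2]:r[3]].reshape(-1,3); print(A[A[:,2]>.06].round(3)[::3])
E
```

```text
[0.02236941 0.73334483] -0.16410479406348732 0.1663253174516577
pull [[-0.003  0.016  0.017  0.018  0.018  0.02   0.078  0.079  0.013  0.01
   0.012 -0.003 -0.005    nan]
 [-0.002  0.015  0.017  0.017  0.079  0.082  0.086  0.09   0.085  0.025
   0.023  0.004 -0.008 -0.004]
 [-0.002  0.018  0.016  0.019  0.08   0.086  0.083  0.09   0.087  0.082
   0.019 -0.002  0.005  0.001]
 [-0.003  0.018  0.022  0.073  0.081  0.082  0.091  0.082  0.084  0.088
   0.018  0.    -0.004  0.006]
 [ 0.002  0.019  0.02   0.016  0.088  0.085  0.087  0.084  0.088  0.084
   0.012  0.003  0.003 -0.004]
 [ 0.001  0.022  0.021  0.022  0.081  0.083  0.085  0.085  0.087  0.083
   0.026 -0.003  0.001  0.002]
 [ 0.     0.019  0.022  0.021  0.069  0.082  0.083  0.084  0.078  0.014
   0.019  0.003  0.001  0.005]
 [-0.005  0.02   0.024  0.03   0.057  0.066  0.069  0.057  0.052  0.019
   0.021  0.002 -0.003  0.001]
 [-0.003  0.015  0.02   0.019  0.044  0.053  0.049  0.051  0.035  0.02
   0.019 -0.003 -0.001 -0.004]
 [ 0.003  0.013  0.016  0.017  0.032  0.03   0.037  0.03   0.013  0.015
   0.015 -0.002  0.004 -0.   ]]
[0
[... 481 characters left out ...]
79]
 [ 0.672 -0.124  0.083]
 [ 0.654 -0.125  0.158]
 [ 0.669 -0.118  0.084]
 [ 0.652 -0.117  0.158]
 [ 0.651 -0.125  0.161]
 [ 0.667 -0.118  0.081]
 [ 0.649 -0.117  0.157]
 [ 0.648 -0.124  0.162]
 [ 0.663 -0.118  0.086]
 [ 0.645 -0.116  0.162]
 [ 0.644 -0.124  0.165]
 [ 0.659 -0.117  0.089]
 [ 0.643 -0.116  0.158]
 [ 0.641 -0.124  0.166]
 [ 0.657 -0.117  0.087]
 [ 0.641 -0.117  0.156]
 [ 0.64  -0.125  0.157]
 [ 0.654 -0.117  0.085]
 [ 0.638 -0.117  0.154]
 [ 0.639 -0.125  0.153]
 [ 0.646 -0.115  0.107]
 [ 0.639 -0.119  0.14 ]
 [ 0.638 -0.127  0.144]
 [ 0.641 -0.116  0.115]
 [ 0.638 -0.123  0.129]
 [ 0.643 -0.116  0.096]
 [ 0.638 -0.122  0.117]
 [ 0.642 -0.114  0.084]
 [ 0.636 -0.119  0.112]]
```

```bash
python3 - <<'E'
from h import *
s=cv2.imread('pics/side0.png')
cv2.imwrite('pics/cs.png',cv2.resize(s[130:250,350:510],(800,600),interpolation=cv2.INTER_CUBIC))
E
```

```text
(no output)
```

View pics/cs.png

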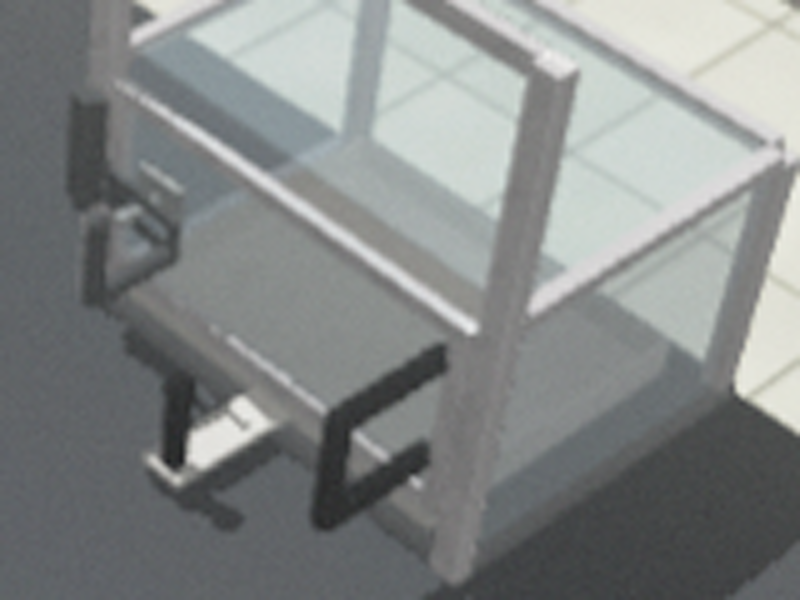

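```bash
cat >> h.py <<'E'
YAW=-0.0224; O=np.array([0.722,0.001])
def hood(x,y):
    c,s=np.cos(YAW),np.sin(YAW); return O+np.array([c*x-s*y,s*x+c*y])
def go(x,y,z,jaw=None,mod=True):
    "jaw: desired world direction angle (deg) of the tool x axis, mod 180"
    s=env.read_state(); M=R.from_quat(s['orientation']).as_matrix()
    d=M.T@(np.array([x,y,z])-s['tcp_pos'])*1000
    a=np.degrees(np.arctan2(M[1,0],M[0,0])); sp=0
    if jaw is not None:
        sp=-(jaw-a) ; sp=(sp+90)%180-90 if mod else (sp+180)%360-180
    print('t',round(s['time_s'],2),'tcp',s['tcp_pos'].round(4),'jaw',a.round(1),'q',s['qpos'].round(2),'w',round(s['width'],4),'F',s['wrist_force'].round(1))
    print(' tool y dir',M[:,1].round(3),'-> d(mm)',d.round(1),'spin',round(sp,1))
E
python3 - <<'E'
from h import *
print(hood(-.073,.065))
go(*hood(-.073,.065),.25,90-1.3)
E
```

```text
[0.65047419 0.06761876]
t 0.15 tcp [0.1471 0.5555 0.2307] jaw 75.2 q [ 1.29  0.32  1.57  0.    1.26 -0.02] w 0.0855 F [ 0.8 -0.5 -0.3]
 tool y dir [-0.    -0.001 -1.   ] -> d(mm) [-342.8  -18.9 -611.5] spin -13.5
```

```bash
python3 -m handwheel '[[[-1,-20,-4,-35,0],[-1,-40,-8,-70,0],[-1,-60,-12,-105,0],[-1,-80,-16,-140,0],[-1,-100,-20,-175,0]]]' 40; python3 -m handwheel '[[[-1,-20,0,-35,0],[-1,-40,0,-70,0],[-1,-60,0,-105,0],[-1,-80,0,-140,0],[-1,-100,0,-175,0]]]'; python3 -m handwheel '[[[-1,-20,0,-35,-3],[-1,-40,0,-70,-6],[-1,-60,0,-105,-9],[-1,-80,0,-140,-12],[-1,-95,0,-160,-14]]]'; python3 - <<'E'
from h import *
go(*hood(-.073,.065),.25,90-1.3)
snap('top','top1');snap('side','side1')
E
```

```text
time_s: 0.57
tcp_pos: [0.2915, 0.4128, 0.2513]
orientation: [0.56, 0.431, -0.432, -0.56]
wrist_force: [0.2, 0.2, 0.1]
width: 0.0851
time_s: 0.98
tcp_pos: [0.4352, 0.2712, 0.2512]
orientation: [-0.56, -0.431, 0.431, 0.56]
wrist_force: [-0.1, 0.4, -0.5]
width: 0.085
time_s: 1.4
tcp_pos: [0.5672, 0.1373, 0.2507]
orientation: [0.504, 0.496, -0.496, -0.503]
wrist_force: [0.5, -0.5, -0.2]
width: 0.0857
t 1.4 tcp [0.5672 0.1373 0.2507] jaw 89.2 q [ 0.22  0.32  1.51 -0.    1.31 -1.34] w 0.0857 F [ 0.5 -0.5 -0.2]
 tool y dir [ 0.001 -0.001 -1.   ] -> d(mm) [-68.5   0.9 -84.3] spin 0.5
```

```bash
python3 - <<'E'
from h import *
snap('wrist','wr1')
a=cv2.imread('pics/top1.png');b=cv2.imread('pics/wr1.png')
cv2.imwrite('pics/both1.png',np.vstack([cv2.resize(a,(480,300)),cv2.resize(b,(480,300))]))
E
```

```text
(no output)
```

View pics/both1.png

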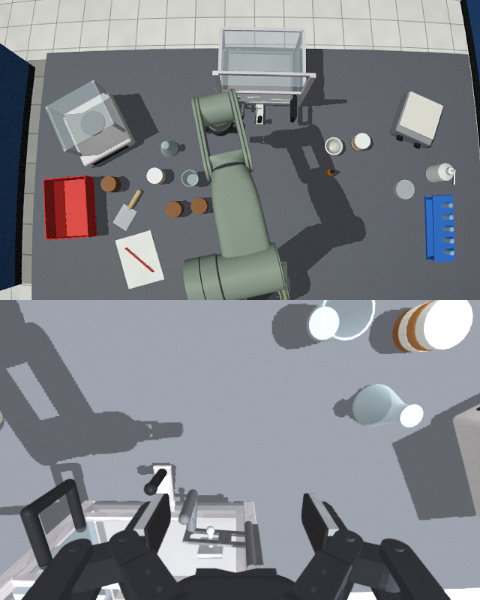

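View pics/side1.png

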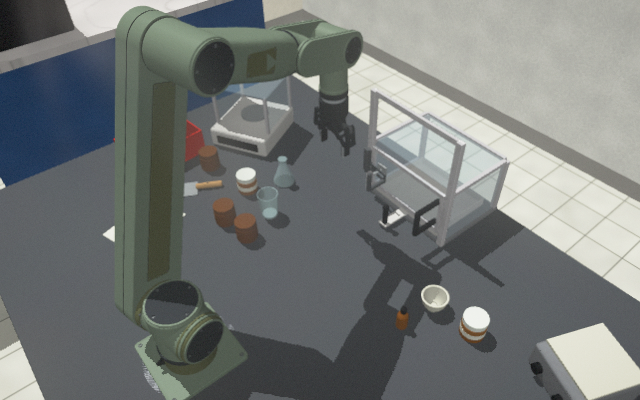

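The top and side views show only two white-capped jars, with nothing where the arm used to be. In the wrist view the hasp post is near (250,265) and the pull ball near (205,250). I'll measure those from the wrist depth.

```bash
python3 - <<'E'
from h import *
b=cv2.imread('pics/wr1.png'); cv2.imwrite('pics/wc1.png',cv2.resize(b[200:400,0:360],(792,440)))
z=np.load('pics/wr1.npz'); s=dict(tcp_pos=z['p'],orientation=z['q']); W=cloud('wrist',z['d'],s)
m=(abs(W[...,1]-.07)<.03)&(abs(W[...,0]-.65)<.03)&(W[...,2]>.13)&(W[...,2]<.18)
P=W[m]; v,u=np.where(m); print('hasp',len(P),P.mean(0),P.min(0),P.max(0),u.mean(),v.mean())
t=P[P[:,2]>.164]; print(t.mean(0),t.min(0),t.max(0))
m=(abs(W[...,1])<.03)&(abs(W[...,0]-.65)<.03)&(W[...,2]>.045)&(W[...,2]<.1)
P=W[m]; print('pull',len(P),P.mean(0),P.min(0),P.max(0))
m=(abs(W[...,1]+.12)<.03)&(abs(W[...,0]-.65)<.02)&(W[...,2]>.09)&(W[...,2]<.19)
P=W[m]; print('handle',len(P),P.mean(0),P.min(0),P.max(0)); t=P[P[:,2]<.15]; print(t.mean(0),t.min(0),t.max(0))
E
```

```text
hasp 496 [0.64522456 0.07623755 0.15426863] [0.64132809 0.06805911 0.13016204] [0.65396846 0.08192068 0.16977729] 247.91935483870967 282.7721774193548
[0.64741876 0.07524226 0.16681067] [0.64202736 0.06805911 0.16411615] [0.65396846 0.08140887 0.16977729]
pull 418 [0.65116292 0.00738542 0.07375171] [ 0.64488716 -0.00443661  0.04504422] [0.66324735 0.01420961 0.08895471]
handle 1623 [ 0.64674847 -0.11532233  0.13931927] [ 0.63592307 -0.12567434  0.09003763] [ 0.66999695 -0.11040437  0.16305614]
[ 0.64186805 -0.11464615  0.12323774] [ 0.63592307 -0.12520187  0.09003763] [ 0.66932023 -0.11040437  0.14998857]
```

View pics/wc1.png

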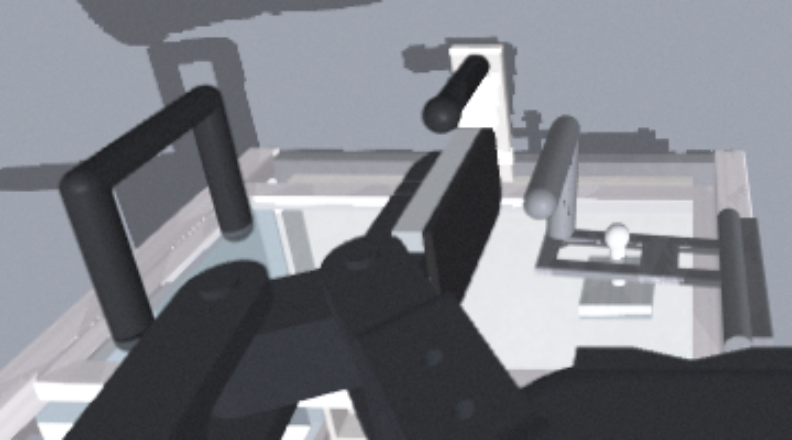

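```bash
sed -i 's/O=np.array(\[0.722,0.001\])/O=np.array([0.724,0.004])/' h.py; python3 -m handwheel '[[[-1,-20,0,-25,0],[-1,-40,0,-50,0],[-1,-62,0,-76,0],[-1,-64,40,-81,0],[-1,-64,80,-81,0]]]';  python3 - <<'E'
from h import *
go(.648,.074,.130,89)
for th in (0.06,.3,.6,.9,1.2,1.5,1.8):
    c,s=np.cos(th),np.sin(th); print(th,hood(-.018-.055*c-.085*s,.150+.055*s-.085*c).round(4))
E
```

```text
time_s: 1.97
tcp_pos: [0.6476, 0.0751, 0.1727]
orientation: [0.506, 0.498, -0.494, -0.502]
wrist_force: [0.2, 0.5, -1.3]
width: 0.0852
t 1.97 tcp [0.6476 0.0751 0.1727] jaw 89.1 q [ 0.1   0.47  1.47  0.    1.19 -1.46] w 0.0852 F [ 0.2  0.5 -1.3]
 tool y dir [ 0.008  0.001 -1.   ] -> d(mm) [-1.2 42.7 -0.1] spin 0.1
0.06 [0.6476 0.0742]
0.3 [0.6303 0.0912]
0.6 [0.6151 0.1174]
0.9 [0.6084 0.1469]
1.2 [0.6107 0.177 ]
1.5 [0.6218 0.2052]
1.8 [0.6407 0.2288]
```

```bash
python3 -m handwheel '[[[-1,0,20,0,0],[-1,0,40,0,0],[0,0,42,0,0],[1,0,42,0,0],[1,0,42,0,0]]]' 30; python3 -m handwheel '[[[1,0,0,0,0],[1,0,0,0,0],[1,0,0,0,0]]]';  python3 - <<'E'
from h import *
go(.648,.074,.130,89)
E
```

```text
time_s: 2.38
tcp_pos: [0.6451, 0.076, 0.1307]
orientation: [0.504, 0.497, -0.496, -0.503]
wrist_force: [0.2, 0.1, 1.0]
width: 0.0518
time_s: 2.63
tcp_pos: [0.6449, 0.0747, 0.1308]
orientation: [0.504, 0.497, -0.496, -0.503]
wrist_force: [-3.1, -2.2, 6.4]
width: 0.0133
t 2.63 tcp [0.6449 0.0747 0.1308] jaw 89.2 q [ 0.1   0.51  1.53 -0.    1.11 -1.46] w 0.0133 F [-3.1 -2.2  6.4]
 tool y dir [ 0.001 -0.001 -1.   ] -> d(mm) [-0.6  0.8 -3.1] spin 0.2
```

```bash
python3 -m handwheel '[[[1,9,0,9,0],[1,17,0,17,0],[1,30,0,25.5,0],[1,43,0,32.5,0],[1,58,0,37,0]]]' ; python3 -m handwheel '[[[1,15,0,2,0],[1,30,0,2.3,0],[1,45,0,0,0],[1,59,0,-4.5,0],[1,73,0,-11,0]]]';python3 -m handwheel '[[[1,12,0,-8.5,0],[1,23.6,0,-19,0],[1,23.6,0,-19,0]]]';  python3 - <<'E'
from h import *
go(.6407,.2288,.130,89)
E
```

```text
time_s: 3.05
tcp_pos: [0.6066, 0.132, 0.1308]
orientation: [0.504, 0.495, -0.497, -0.504]
wrist_force: [-1.5, -4.0, 4.1]
width: 0.0129
time_s: 3.47
tcp_pos: [0.6205, 0.2071, 0.1305]
orientation: [0.504, 0.496, -0.496, -0.504]
wrist_force: [-1.8, -4.0, 5.3]
width: 0.0133
time_s: 3.72
tcp_pos: [0.6424, 0.2324, 0.1304]
orientation: [0.504, 0.498, -0.495, -0.503]
wrist_force: [-1.4, 0.2, 6.6]
width: 0.0132
t 3.72 tcp [0.6424 0.2324 0.1304] jaw 89.2 q [ 0.33  0.56  1.44  0.    1.14 -1.23] w 0.0132 F [-1.4  0.2  6.6]
 tool y dir [ 0.004  0.002 -1.   ] -> d(mm) [-3.6  0.4  1.6] spin 0.2
```

```bash
python3 -m handwheel '[[[-1,0,0,0,0],[-1,0,0,0,0],[-1,0,0,0,0],[-1,0,-35,0,0],[-1,0,-75,0,0]]]' ; python3 -m handwheel '[[[-1,-35,-5,0,0],[-1,-75,-5,0,0],[-1,-115,-5,0,0],[-1,-155,-5,0,0],[-1,-195,-5,0,0]]]' 60;  python3 - <<'E'
from h import *
snap('top','top2')
go(.643,-.119,.105,88.7)
E
```

```text
time_s: 4.13
tcp_pos: [0.6379, 0.2287, 0.2011]
orientation: [-0.502, -0.493, 0.499, 0.505]
wrist_force: [1.6, 0.6, -0.1]
width: 0.0727
time_s: 4.55
tcp_pos: [0.6366, 0.0329, 0.2093]
orientation: [0.504, 0.496, -0.496, -0.504]
wrist_force: [0.5, 0.0, 0.5]
width: 0.0852
t 4.6 tcp [0.6364 0.0249 0.2093] jaw 88.9 q [ 0.02  0.43  1.45 -0.01  1.26 -1.53] w 0.0853 F [-0.8 -4.5  0.3]
 tool y dir [-0.    -0.006 -1.   ] -> d(mm) [-143.1  105.2   -9.4] spin 0.2
```

View pics/top2.png

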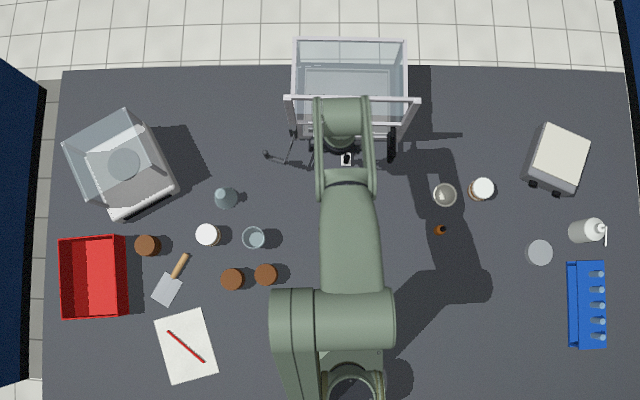

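The hasp now stands out at pixel (265,154), pointing at the robot and left. The jars are unchanged. I'll go on to the sash handle.

```bash
python3 -m handwheel '[[[-1,-38,0,-3,0],[-1,-78,0,-6,0],[-1,-118,0,-9,0],[-1,-140,0,-9,0],[-1,-140,0,-9,0]]]' ; python3 - <<'E'
from h import *
go(.643,-.119,.105,88.7)
E
```

```text
time_s: 5.02
tcp_pos: [0.6437, -0.1104, 0.2089]
orientation: [0.505, 0.494, -0.496, -0.505]
wrist_force: [-0.2, 0.2, 0.4]
width: 0.0855
t 5.02 tcp [ 0.6437 -0.1104  0.2089] jaw 88.9 q [-0.19  0.46  1.41 -0.    1.28 -1.74] w 0.0855 F [-0.2  0.2  0.4]
 tool y dir [-0.    -0.002 -1.   ] -> d(mm) [ -8.4 103.9   0.5] spin 0.2
```

```bash
python3 -m handwheel '[[[-1,-8,25,0,0],[-1,-8,55,0,0],[-1,-8,85,0,0],[-1,-8,103,0,0],[1,-8,103,0,0]]]' 80; python3 -m handwheel '[[[1,0,0,0,0],[1,0,0,0,0],[1,0,0,0,0],[1,0,0,0,0]]]' ; python3 - <<'E'
from h import *
go(.643,-.119,.105,88.7)
E
```

```text
time_s: 5.43
tcp_pos: [0.6408, -0.1121, 0.1014]
orientation: [-0.501, -0.495, 0.498, 0.507]
wrist_force: [-1.1, 0.2, -0.4]
width: 0.0752
time_s: 5.77
tcp_pos: [0.6452, -0.1157, 0.1086]
orientation: [0.506, 0.496, -0.497, -0.501]
wrist_force: [-3.1, -22.4, 4.8]
width: 0.0258
t 5.77 tcp [ 0.6452 -0.1157  0.1086] jaw 89.3 q [-0.19  0.53  1.54 -0.01  1.06 -1.75] w 0.0258 F [ -3.1 -22.4   4.8]
 tool y dir [ 0.004 -0.006 -1.   ] -> d(mm) [-3.3  3.7  2.1] spin 0.6
```

```bash
python3 -m handwheel '[[[1,-2,0,0,0],[1,-4,0,0,0],[1,-4,0,0,0],[1,-4,0,0,0]]]' ; python3 - <<'E'
from h import *
go(.643,-.119,.105,88.7)
E
```

```text
time_s: 6.1
tcp_pos: [0.6451, -0.1208, 0.1092]
orientation: [0.506, 0.496, -0.497, -0.501]
wrist_force: [-0.6, -9.6, 4.3]
width: 0.0143
t 6.1 tcp [ 0.6451 -0.1208  0.1092] jaw 89.2 q [-0.2   0.53  1.54 -0.01  1.06 -1.75] w 0.0143 F [-0.6 -9.6  4.3]
 tool y dir [ 0.005 -0.006 -1.   ] -> d(mm) [1.8 4.2 2.1] spin 0.5
```

```bash
python3 -m handwheel '[[[1,0,-10,0,0],[1,0,-25,0,0],[1,0,-45,0,0],[1,0,-65,0,0],[1,0,-85,0,0]]]' ;python3 -m handwheel '[[[1,0,-20,0,0],[1,0,-40,0,0],[1,0,-60,0,0],[1,0,-65,0,0],[1,0,-65,0,0]]]' ; python3 - <<'E'
from h import *
go(.643,-.119,.105,88.7)
snap('side','side2')
E
```

```text
time_s: 6.52
tcp_pos: [0.645, -0.1208, 0.1916]
orientation: [0.506, 0.495, -0.497, -0.502]
wrist_force: [4.9, -9.1, -9.4]
width: 0.0147
time_s: 6.93
tcp_pos: [0.6451, -0.1209, 0.2588]
orientation: [0.507, 0.496, -0.496, -0.501]
wrist_force: [1.5, -8.9, 2.1]
width: 0.0144
t 6.93 tcp [ 0.6451 -0.1209  0.2588] jaw 89.1 q [-0.2   0.43  1.32 -0.01  1.38 -1.75] w 0.0144 F [ 1.5 -8.9  2.1]
 tool y dir [ 0.005 -0.007 -1.   ] -> d(mm) [  2.9 153.8   2.9] spin 0.4
```

View pics/side2.png

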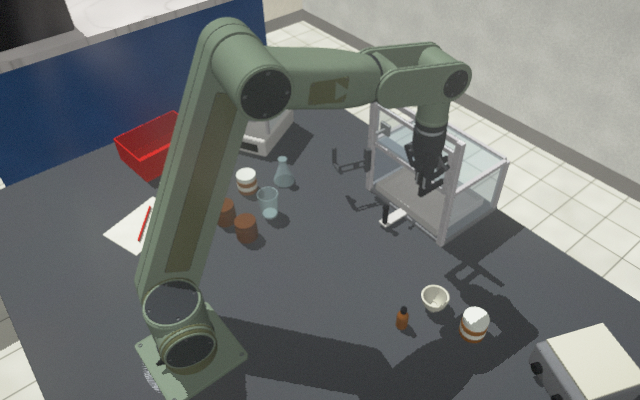

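The sash is up: the handle sits about 150 mm higher and the grip is intact. Next I'll let go, back out, and move over to the tray post.

```bash
python3 -m handwheel '[[[-1,0,0,0,0],[-1,0,0,0,0],[-1,0,0,0,0],[-1,0,0,35,0],[-1,0,0,70,0]]]' ;python3 -m handwheel '[[[-1,30,15,0,0],[-1,65,25,0,0],[-1,100,35,-15,0],[-1,126,45,-40,0],[-1,126,75,-70,0]]]' 60; python3 - <<'E'
from h import *
snap('wrist','wr3')
go(.655,.005,.038,88.7)
E
```

```text
time_s: 7.4
tcp_pos: [0.574, -0.1159, 0.2553]
orientation: [-0.503, -0.497, 0.497, 0.504]
wrist_force: [-0.8, -0.6, 0.5]
width: 0.0737
time_s: 7.82
tcp_pos: [0.6474, 0.0142, 0.1863]
orientation: [0.504, 0.501, -0.494, -0.501]
wrist_force: [1.3, 0.2, 1.0]
width: 0.0854
t 7.87 tcp [0.6498 0.0118 0.1752] jaw 89.4 q [ 0.    0.47  1.46  0.    1.2  -1.56] w 0.0853 F [ 4.1 -0.3 -4.8]
 tool y dir [-0.001  0.001 -1.   ] -> d(mm) [ -6.9 137.2  -5.4] spin 0.7
```

View pics/wr3.png

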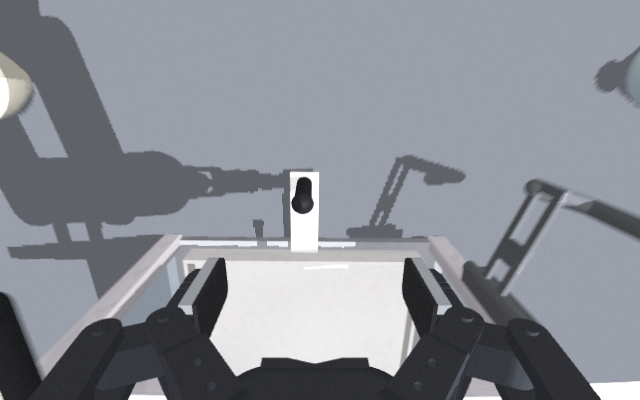

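The post's ball is at (302,200), slightly left of the midline between the fingers. That agrees with a computed shift of −7 mm. Descending.

```bash
python3 -m handwheel '[[[-1,-6,30,-4,0],[-1,-6,65,-4,0],[-1,-6,100,-4,0],[-1,-6,130,-4,0],[-1,-6,130,-4,0]]]' ; python3 - <<'E'
from h import *
go(.655,.005,.038,88.7)
E
```

```text
time_s: 8.28
tcp_pos: [0.6442, 0.0028, 0.0453]
orientation: [-0.5, -0.493, 0.5, 0.507]
wrist_force: [-0.8, -0.6, -0.7]
width: 0.0856
t 8.28 tcp [0.6442 0.0028 0.0453] jaw 89.2 q [-0.01  0.59  1.62  0.    0.95 -1.57] w 0.0856 F [-0.8 -0.6 -0.7]
 tool y dir [-0.014  0.    -1.   ] -> d(mm) [  2.4   7.2 -10.8] spin 0.5
```

```bash
python3 -m handwheel '[[[-1,1,4,-7,0],[0,1,4,-7,0],[1,1,4,-7,0],[1,1,4,-7,0],[1,1,4,-7,0]]]' 60;python3 -m handwheel '[[[1,0,0,0,0],[1,0,0,0,0],[1,0,0,0,0]]]' ; python3 - <<'E'
from h import *
go(.655,.005,.038,88.7)
E
```

```text
time_s: 8.7
tcp_pos: [0.6571, 0.0035, 0.0498]
orientation: [0.504, 0.497, -0.496, -0.503]
wrist_force: [-0.1, 0.4, 0.6]
width: 0.0386
time_s: 8.95
tcp_pos: [0.6566, 0.004, 0.0491]
orientation: [0.504, 0.497, -0.496, -0.504]
wrist_force: [-1.3, 2.4, 6.5]
width: 0.017
t 8.95 tcp [0.6566 0.004  0.0491] jaw 89.2 q [-0.01  0.59  1.6   0.    0.95 -1.57] w 0.017 F [-1.3  2.4  6.5]
 tool y dir [ 0.002  0.001 -1.   ] -> d(mm) [ 0.9 11.1  1.6] spin 0.5
```

```bash
python3 -m handwheel '[[[0,0,0,0,0],[0,0,6,0,0],[0,0,12,0,0],[1,0,12,0,0],[1,0,12,0,0]]]' 60;python3 -m handwheel '[[[1,0,0,0,0],[1,0,0,0,0],[1,0,0,0,0]]]' ; python3 - <<'E'
from h import *
go(.655,.005,.038,88.7)
E
```

```text
time_s: 9.37
tcp_pos: [0.6554, 0.0033, 0.0346]
orientation: [-0.503, -0.496, 0.497, 0.504]
wrist_force: [-0.7, 0.4, 0.1]
width: 0.0195
time_s: 9.62
tcp_pos: [0.6556, 0.004, 0.035]
orientation: [-0.503, -0.496, 0.497, 0.504]
wrist_force: [-0.4, 3.8, -5.8]
width: 0.0151
t 9.62 tcp [0.6556 0.004  0.035 ] jaw 89.2 q [-0.01  0.61  1.61  0.    0.92 -1.57] w 0.0151 F [-0.4  3.8 -5.8]
 tool y dir [-0.002  0.001 -1.   ] -> d(mm) [ 1.  -3.   0.6] spin 0.5
```

```bash
python3 -m handwheel '[[[1,0,0,10,0],[1,0,0,28,0],[1,0,0,46,0],[1,1,0,64,0],[1,1,0,82,0]]]' ;python3 -m handwheel '[[[1,0,0,18,0],[1,0,0,36,0],[1,1,0,54,0],[1,1,0,72,0],[1,1,0,90,0]]]';python3 -m handwheel '[[[1,0,0,18,0],[1,0,0,36,0],[1,1,0,46,0],[1,1,0,50,0],[1,1,0,50,0]]]' ; python3 - <<'E'
from h import *
go(.435,.009,.038,88.7)
snap('side','side3')
E
```

```text
time_s: 10.03
tcp_pos: [0.5739, 0.0057, 0.035]
orientation: [0.504, 0.497, -0.496, -0.503]
wrist_force: [3.9, 3.0, -10.0]
width: 0.0149
time_s: 10.45
tcp_pos: [0.4836, 0.0076, 0.0349]
orientation: [0.504, 0.496, -0.497, -0.503]
wrist_force: [2.7, 0.8, -12.7]
width: 0.015
time_s: 10.87
tcp_pos: [0.4397, 0.0086, 0.0355]
orientation: [0.507, 0.499, -0.494, -0.5]
wrist_force: [15.0, -4.7, -27.4]
width: 0.0147
t 10.87 tcp [0.4397 0.0086 0.0355] jaw 89.2 q [-0.01  0.34  2.14 -0.    0.65 -1.56] w 0.0147 F [ 15.   -4.7 -27.4]
 tool y dir [ 0.012 -0.002 -1.   ] -> d(mm) [ 0.4 -2.5  4.7] spin 0.5
```

View pics/side3.png

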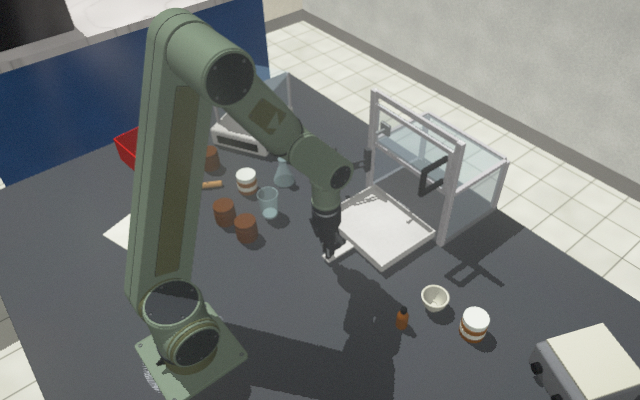

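The tray is out, with the stop felt at about 0.217 m, and the sash is staying up. I'll release and rise, then measure the jars.

```bash
python3 -m handwheel '[[[-1,0,0,-2,0],[-1,0,0,-2,0],[-1,0,0,-2,0],[-1,0,-20,-2,0],[-1,0,-60,-2,0]]]' ;python3 -m handwheel '[[[-1,30,-30,0,0],[-1,70,-60,0,0],[-1,110,-80,0,0],[-1,150,-80,0,0],[-1,190,-80,0,0]]]'; cat >> h.py <<'E'
def jars(fn='x',cams=('top','side')):
    for n in cams:
        im,d,s=snap(n,fn+n); W=cloud(n,d,s); h=im.astype(int)
        white=(h.min(2)>150)&(W[...,2]>.045)&(W[...,2]<.11)&(W[...,0]<.95)
        k,l,st,c=cv2.connectedComponentsWithStats(white.astype(np.uint8))
        for i in range(1,k):
            if st[i,4]>60:
                P=W[l==i]; t=P[P[:,2]>np.median(P[:,2])-.012]
                (x,y),r=cv2.minEnclosingCircle(t[:,:2].astype(np.float32))
                print(n,c[i].round(),st[i,4],'circ',round(x,4),round(y,4),round(r,4),'mean',t.mean(0).round(4))
E
python3 - <<'E'
from h import *
jars('j1')
go(.428,.403,.2,0)
E
```

```text
time_s: 11.33
tcp_pos: [0.4328, 0.0096, 0.0938]
orientation: [-0.501, -0.494, 0.499, 0.506]
wrist_force: [0.3, 0.7, -0.7]
width: 0.0744
time_s: 11.75
tcp_pos: [0.4395, 0.1939, 0.1787]
orientation: [0.505, 0.498, -0.494, -0.503]
wrist_force: [0.9, -0.4, -0.2]
width: 0.0854
top [561. 154.] 2307 circ 0.6618 -0.6402 0.1096 mean [ 0.6679 -0.642   0.0877]
top [143. 175.] 71 circ 0.599 0.6076 0.0369 mean [0.6042 0.6083 0.07  ]
top [483. 188.] 344 circ 0.5689 -0.4005 0.0326 mean [ 0.568  -0.3991  0.0659]
top [445. 194.] 121 circ 0.5499 -0.2866 0.035 mean [ 0.5507 -0.2904  0.0503]
top [136. 204.] 454 circ 0.5298 0.6121 0.1088 mean [0.5163 0.6251 0.069 ]
top [219. 193.] 68 circ 0.5454 0.368 0.0136 mean [0.546  0.3679 0.0944]
top [206. 234.] 370 circ 0.4319 0.4099 0.0323 mean [0.4313 0.4104 0.0659]
top [580. 232.] 130 circ 0.4296 -0.7029 0.0273 mean [ 0.4315 -0.6902  0.0908]
side [234. 133.] 268 circ 0.5298 0.6164 0.1065 mean [0.5158 0.6201 0.0675]
side [245. 174.] 213 circ 0.4299 0.4117 0.0344 mean [0.4281 0.4111 0.0659]
side [489. 194.] 107 circ 0.9132 -0.1543 0.032 mean [ 0.9165 -0.1554  0.0951]
side [435. 296.] 175 circ 0.5479 -0.2852 0.0371 mean [ 0.5498 -0.2858  0.0494]
side [476. 318.] 489 circ 0.5678 -0.3962 0.0338 mean [ 0.567  -0.3993  0.0654]
side [596. 361.] 4203 circ 0.6685 -0.6421 0.1046 mean [ 0.6668 -0.644   0.087 ]
t 11.85 tcp [0.4391 0.1971 0.1771] jaw 89.5 q [ 0.4   0.22  1.86  0.    1.06 -1.17] w 0.0855 F [-0.1 -0.3 -0.5]
 tool y dir [ 0.003  0.003 -1.   ] -> d(mm) [205.9 -22.3  12.7] spin 89.5
```

```bash
python3 -m handwheel '[[[-1,40,0,2,0],[-1,81,0,4,0],[-1,122,0,7,0],[-1,163,0,8,0],[-1,204,0,9,0]]]' ;python3 -m handwheel '[[[-1,10,0,0,0],[-1,10,15,0,0],[-1,10,30,0,0],[-1,10,30,0,0]]]'; python3 - <<'E'
from h import *
snap('wrist','wr4')
go(.431,.411,.02,89.5)
E
```

```text
time_s: 12.27
tcp_pos: [0.4324, 0.3969, 0.1761]
orientation: [0.504, 0.496, -0.496, -0.503]
wrist_force: [0.9, 0.7, 0.2]
width: 0.0857
time_s: 12.6
tcp_pos: [0.4314, 0.404, 0.1429]
orientation: [0.504, 0.494, -0.499, -0.503]
wrist_force: [-1.3, -1.6, -0.9]
width: 0.0853
t 12.65 tcp [0.4321 0.4044 0.1444] jaw 89.2 q [ 0.73  0.41  1.65 -0.    1.08 -0.82] w 0.0856 F [-0.1  0.2  0.5]
 tool y dir [-0.003 -0.003 -1.   ] -> d(mm) [  7.  124.4   0.9] spin -0.3
```

View pics/wr4.png

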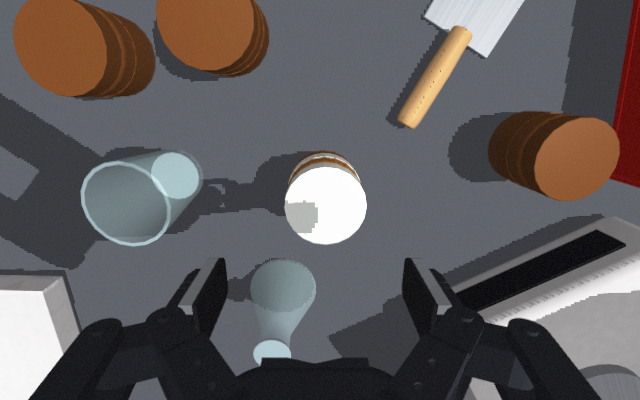

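The white-capped amber jar is centred at (325,200) between the fingers. The flask at (275,300) stays clear. Descending.

```bash
python3 -m handwheel '[[[-1,5,30,1,0],[-1,6,60,1,0],[-1,6,90,1,0],[-1,6,115,1,0],[-1,6,124,1,0]]]' 40;python3 -m handwheel '[[[0,0,0,0,0],[1,0,0,0,0],[1,0,0,0,0],[1,0,0,0,0],[1,0,0,0,0]]]'; python3 - <<'E'
from h import *
go(.431,.411,.02,89.5)
E
```

```text
time_s: 13.07
tcp_pos: [0.431, 0.41, 0.0194]
orientation: [-0.504, -0.494, 0.498, 0.504]
wrist_force: [0.1, -0.5, 0.4]
width: 0.0856
time_s: 13.48
tcp_pos: [0.4329, 0.4129, 0.0234]
orientation: [0.504, 0.498, -0.495, -0.503]
wrist_force: [0.7, 0.7, 2.1]
width: 0.0623
t 13.48 tcp [0.4329 0.4129 0.0234] jaw 89.2 q [ 0.74  0.55  1.77 -0.    0.82 -0.81] w 0.0623 F [0.7 0.7 2.1]
 tool y dir [ 0.002  0.002 -1.   ] -> d(mm) [-1.9  3.4  1.9] spin -0.3
```

```bash
python3 -m handwheel '[[[1,0,-10,0,0],[1,0,-30,0,0],[1,0,-60,0,0],[1,0,-100,0,0],[1,0,-135,0,0]]]';python3 -m handwheel '[[[1,-15,-5,-6,0],[1,-40,-5,-17,0],[1,-70,-5,-30,0],[1,-100,-5,-42,0],[1,-130,-5,-55,0]]]';python3 -m handwheel '[[[1,-30,0,-13,0],[1,-60,0,-26,0],[1,-90,0,-38,0],[1,-120,0,-51,0],[1,-150,0,-63,0]]]';python3 -m handwheel '[[[1,-30,0,-13,0],[1,-52,0,-20,0],[1,-64,0,-25,0],[1,-64,0,-25,0],[1,-64,0,-25,0]]]'; python3 - <<'E'
from h import *
go(*hood(-.145,.058),.04,89)
E
```

```text
time_s: 13.9
tcp_pos: [0.4317, 0.412, 0.1592]
orientation: [-0.504, -0.496, 0.496, 0.504]
wrist_force: [-0.0, 1.0, -3.0]
width: 0.0624
time_s: 14.32
tcp_pos: [0.485, 0.2802, 0.1627]
orientation: [0.503, 0.497, -0.496, -0.503]
wrist_force: [-0.7, 0.4, -3.3]
width: 0.0623
time_s: 14.73
tcp_pos: [0.5463, 0.129, 0.1627]
orientation: [0.504, 0.497, -0.496, -0.503]
wrist_force: [1.0, -0.1, -2.3]
width: 0.0622
time_s: 15.15
tcp_pos: [0.5698, 0.0663, 0.162]
orientation: [-0.504, -0.496, 0.496, 0.504]
wrist_force: [0.9, 0.6, -2.2]
width: 0.0624
t 15.15 tcp [0.5698 0.0663 0.162 ] jaw 89.1 q [ 0.1   0.37  1.67  0.    1.1  -1.46] w 0.0624 F [ 0.9  0.6 -2.2]
 tool y dir [-0.     0.001 -1.   ] -> d(mm) [ -1.1 122.  -10.5] spin 0.1
```

```bash
python3 -m handwheel '[[[1,0,20,-4,0],[1,0,50,-10,0],[1,0,80,-10,0],[1,0,100,-10,0],[1,0,110,-10,0]]]';python3 -m handwheel '[[[1,0,4,0,0],[1,0,8,0,0],[1,0,9,0,0],[1,0,9,0,0]]]'; python3 - <<'E'
from h import *
snap('side','side5')
go(*hood(-.145,.058),.0414,89)
E
```

```text
time_s: 15.57
tcp_pos: [0.5776, 0.0676, 0.049]
orientation: [-0.502, -0.495, 0.498, 0.505]
wrist_force: [0.5, 0.2, -3.0]
width: 0.0624
time_s: 15.9
tcp_pos: [0.5808, 0.0664, 0.0438]
orientation: [0.504, 0.497, -0.496, -0.503]
wrist_force: [-0.4, -0.3, -1.9]
width: 0.0625
t 15.95 tcp [0.5809 0.0663 0.0439] jaw 89.2 q [ 0.09  0.51  1.79  0.    0.84 -1.46] w 0.0621 F [ 0.3  0.  -2.7]
 tool y dir [ 0.002  0.    -1.   ] -> d(mm) [-1.1  2.5  0.5] spin 0.2
```

View pics/side5.png

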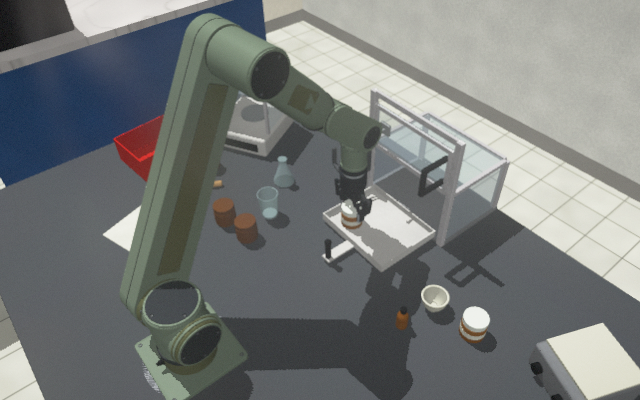

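The jar at (351,215) is inside the rim and still carried a little above the floor. I'll lower it 3 mm and open.

```bash
python3 -m handwheel '[[[1,0,2,0,0],[1,0,3,0,0],[-1,0,3,0,0],[-1,0,3,0,0],[-1,0,3,0,0]]]';python3 -m handwheel '[[[-1,0,-10,0,0],[-1,0,-40,0,0],[-1,0,-80,0,0],[-1,0,-110,0,0],[-1,0,-130,0,0]]]'; python3 - <<'E'
from h import *
go(.568,-.3995,.18,89)
E
```

```text
time_s: 16.37
tcp_pos: [0.5803, 0.066, 0.0401]
orientation: [0.504, 0.497, -0.496, -0.503]
wrist_force: [-0.2, 0.7, 0.9]
width: 0.0854
time_s: 16.78
tcp_pos: [0.5814, 0.0661, 0.1741]
orientation: [0.505, 0.498, -0.495, -0.502]
wrist_force: [-0.2, 0.3, -0.5]
width: 0.085
t 16.78 tcp [0.5814 0.0661 0.1741] jaw 89.2 q [ 0.09  0.37  1.63  0.    1.13 -1.46] w 0.085 F [-0.2  0.3 -0.5]
 tool y dir [ 0.006  0.001 -1.   ] -> d(mm) [-465.8   -6.2    6.7] spin 0.2
```

```bash
python3 -m handwheel '[[[-1,-20,-5,25,0],[-1,-55,-5,40,0],[-1,-95,-5,40,0],[-1,-135,-5,40,0],[-1,-175,-5,40,0]]]';python3 -m handwheel '[[[-1,-40,0,0,0],[-1,-80,0,0,0],[-1,-120,0,-10,0],[-1,-158,0,-20,0],[-1,-196,0,-30,0]]]';python3 -m handwheel '[[[-1,-38,0,-3,0],[-1,-76,0,-3,0],[-1,-90,0,-3,0],[-1,-90,0,-3,0]]]'; python3 - <<'E'
from h import *
jars('j2')
snap('wrist','wr5')
go(.568,-.3995,.02,89)
E
```

```text
time_s: 17.2
tcp_pos: [0.5371, -0.1098, 0.176]
orientation: [0.504, 0.497, -0.496, -0.503]
wrist_force: [-0.2, -0.5, -1.1]
width: 0.0855
time_s: 17.62
tcp_pos: [0.5646, -0.3069, 0.1757]
orientation: [0.504, 0.496, -0.496, -0.503]
wrist_force: [1.5, 0.5, -0.3]
width: 0.0855
time_s: 17.95
tcp_pos: [0.5657, -0.3985, 0.1746]
orientation: [0.505, 0.495, -0.496, -0.504]
wrist_force: [0.7, 0.0, -0.1]
width: 0.0852
top [569. 145.] 1011 circ 0.6793 -0.6499 0.0974 mean [ 0.6937 -0.6713  0.0878]
top [143. 176.] 103 circ 0.6043 0.6064 0.0349 mean [0.602  0.6066 0.07  ]
top [325. 183.] 366 circ 0.5784 0.0658 0.0314 mean [0.5781 0.0655 0.0838]
top [445. 194.] 120 circ 0.5495 -0.2879 0.0352 mean [ 0.5503 -0.2899  0.0502]
top [481. 189.] 222 circ 0.5668 -0.3981 0.0294 mean [ 0.5626 -0.3942  0.0658]
top [136. 204.] 455 circ 0.5303 0.6119 0.1079 mean [0.5162 0.6253 0.0692]
top [219. 193.] 69 circ 0.5456 0.3678 0.0139 mean [0.5461 0.3681 0.0939]
top [580. 232.] 133 circ 0.4293 -0.7028 0.0255 mean [ 0.4305 -0.6907  0.0924]
side [221. 129.] 140 circ 0.5023 0.6642 0.053 mean [0.4939 0.6678 0.0669]
side [352. 207.] 304 circ 0.5763 0.0688 0.035 mean [0.576  0.0655 0.0833]
side [435. 296.] 170 circ 0.5493 -0.2859 0.0366 mean [ 0.5506 -0.287   0.0492]
side [475. 317.] 451 circ 0.5679 -0.399 0.0338 mean [ 0.5662 -0.3973  0.0656]
side [601. 359.] 3476 circ 0.672 -0.6369 0.1001 mean [ 0.6784 -0.6487  0.087 ]
t 18.1 tcp [ 0.5663 -0.3936  0.1749] jaw 89.2 q [-0.62  0.54  1.36  0.    1.25 -2.18] w 0.0854 F [-0.   0.3 -0.3]
 tool y dir [-0.     0.001 -1.   ] -> d(mm) [ -6.1 154.9  -1.8] spin 0.2
```

View pics/wr5.png

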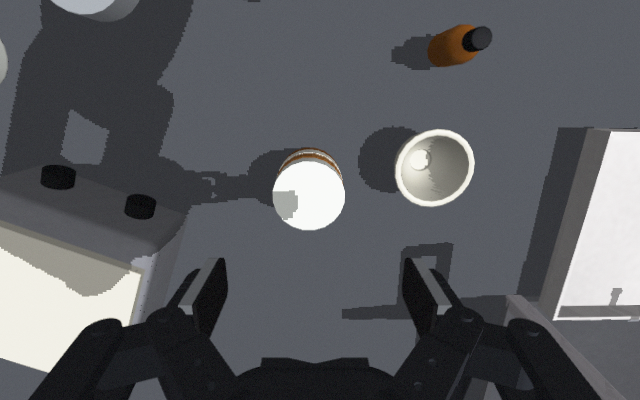

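Jar A stands upright on the tray, with its cap at z 0.084. Jar B is centred at (309,193) in the wrist view, with the mortar at (435,167) well clear. Descending.

```bash
python3 -m handwheel '[[[-1,-3,30,-1,0],[-1,-5,65,-1,0],[-1,-5,100,-1,0],[-1,-5,130,-1,0],[-1,-5,154,-1,0]]]';python3 -m handwheel '[[[-1,0,0,0,0],[0.5,0,0,0,0],[1,0,0,0,0],[1,0,0,0,0],[1,0,0,0,0]]]' 40; python3 -m handwheel '[[[1,0,0,0,0]]]'; python3 - <<'E'
from h import *
go(.568,-.3995,.02,89)
E
```

```text
time_s: 18.52
tcp_pos: [0.5668, -0.3968, 0.0187]
orientation: [-0.502, -0.497, 0.497, 0.504]
wrist_force: [0.8, 0.8, -0.0]
width: 0.0853
time_s: 18.93
tcp_pos: [0.5688, -0.4002, 0.0233]
orientation: [0.505, 0.497, -0.496, -0.502]
wrist_force: [0.4, 1.1, 2.9]
width: 0.0625
time_s: 19.02
tcp_pos: [0.5688, -0.4003, 0.0233]
orientation: [0.505, 0.497, -0.496, -0.502]
wrist_force: [0.9, 1.6, 6.0]
width: 0.0623
t 19.02 tcp [ 0.5688 -0.4003  0.0233] jaw 89.2 q [-0.63  0.67  1.52  0.    0.95 -2.19] w 0.0623 F [0.9 1.6 6. ]
 tool y dir [ 0.004 -0.002 -1.   ] -> d(mm) [0.8 3.3 0.8] spin 0.2
```

```bash
python3 -m handwheel '[[[1,0,-10,0,0],[1,0,-30,0,0],[1,0,-60,0,0],[1,0,-100,0,0],[1,0,-135,0,0]]]';python3 -m handwheel '[[[1,15,-5,5,0],[1,40,-5,10,0],[1,70,-5,15,0],[1,100,-5,20,0],[1,130,-5,25,0]]]';python3 -m handwheel '[[[1,30,0,0,0],[1,60,0,0,0],[1,90,0,0,0],[1,120,0,0,0],[1,150,0,0,0]]]';python3 -m handwheel '[[[1,30,0,0,0],[1,54,0,-15,0],[1,66,0,-28,0],[1,66,0,-28,0],[1,66,0,-28,0]]]'; python3 - <<'E'
from h import *
go(.578,-.052,.041,89)
jars('j3',('side',))
E
```

```text
time_s: 19.43
tcp_pos: [0.5668, -0.3998, 0.1576]
orientation: [-0.503, -0.496, 0.496, 0.504]
wrist_force: [0.6, -0.6, -1.6]
width: 0.0624
time_s: 19.85
tcp_pos: [0.5433, -0.2684, 0.1612]
orientation: [-0.504, -0.496, 0.496, 0.504]
wrist_force: [0.5, 0.1, -2.1]
width: 0.0622
time_s: 20.27
tcp_pos: [0.5458, -0.1182, 0.1612]
orientation: [0.504, 0.496, -0.496, -0.504]
wrist_force: [1.0, 0.5, -1.7]
width: 0.0626
time_s: 20.68
tcp_pos: [0.5753, -0.0535, 0.1609]
orientation: [0.503, 0.497, -0.497, -0.503]
wrist_force: [-0.5, -0.1, -2.3]
width: 0.0625
t 20.68 tcp [ 0.5753 -0.0535  0.1609] jaw 89.3 q [-0.11  0.38  1.66 -0.    1.1  -1.67] w 0.0625 F [-0.5 -0.1 -2.3]
 tool y dir [-0. -0. -1.] -> d(mm) [  1.6 119.9  -2.7] spin 0.3
side [245. 136.] 174 circ 0.5357 0.5881 0.0833 mean [0.5344 0.581  0.0671]
side [488. 194.] 110 circ 0.9115 -0.1556 0.033 mean [ 0.9158 -0.1551  0.0959]
side [352. 207.] 306 circ 0.5742 0.0699 0.0352 mean [0.5759 0.0655 0.0835]
side [596. 361.] 4215 circ 0.6704 -0.6417 0.1042 mean [ 0.667  -0.6439  0.0869]
```

```bash
python3 -m handwheel '[[[1,1,20,-1,0],[1,1,50,-2,0],[1,1,80,-2,0],[1,1,100,-2,0],[1,1,110,-2,0]]]';python3 -m handwheel '[[[1,0,5,0,0],[1,0,9,0,0],[1,0,12,0,0],[1,0,12,0,0]]]'; python3 -m handwheel '[[[-1,0,0,0,0],[-1,0,0,0,0],[-1,0,0,0,0],[-1,0,-10,0,0],[-1,0,-40,0,0]]]'; python3 -m handwheel '[[[-1,0,-40,20,0],[-1,0,-80,50,0],[-1,0,-90,90,0],[-1,10,-90,125,0],[-1,30,-90,140,0]]]';python3 - <<'E'
from h import *
go(.437,.009,.036,89)
jars('j4')
E
```

```text
time_s: 21.15
tcp_pos: [0.5746, -0.0539, 0.048]
orientation: [-0.502, -0.495, 0.497, 0.506]
wrist_force: [-0.7, 0.2, -1.7]
width: 0.0626
time_s: 21.48
tcp_pos: [0.5795, -0.0536, 0.0413]
orientation: [0.505, 0.497, -0.495, -0.502]
wrist_force: [0.3, 0.4, 2.4]
width: 0.0624
time_s: 21.9
tcp_pos: [0.5744, -0.0526, 0.0759]
orientation: [-0.501, -0.494, 0.498, 0.506]
wrist_force: [1.3, -0.2, 0.8]
width: 0.0853
time_s: 22.32
tcp_pos: [0.4339, -0.0217, 0.1706]
orientation: [0.504, 0.496, -0.496, -0.504]
wrist_force: [-0.3, 0.3, 0.3]
width: 0.0855
t 22.32 tcp [ 0.4339 -0.0217  0.1706] jaw 89.0 q [-0.08  0.15  1.96 -0.    1.03 -1.63] w 0.0855 F [-0.3  0.3  0.3]
 tool y dir [ 0.    -0.001 -1.   ] -> d(mm) [ 30.9 134.6  -2.5] spin 0.0
top [561. 154.] 2296 circ 0.6612 -0.6426 0.111 mean [ 0.6682 -0.6423  0.0878]
top [325. 182.] 364 circ 0.5799 0.0656 0.0313 mean [0.5797 0.0652 0.0837]
top [367. 183.] 363 circ 0.5782 -0.0544 0.0318 mean [ 0.5779 -0.0543  0.0839]
top [450. 193.] 79 circ 0.5505 -0.2899 0.0339 mean [ 0.5538 -0.3055  0.0499]
top [136. 204.] 454 circ 0.5284 0.6096 0.1086 mean [0.5161 0.6254 0.0692]
top [219. 193.] 68 circ 0.5452 0.3682 0.0139 mean [0.546  0.3679 0.0946]
top [580. 232.] 123 circ 0.4333 -0.6953 0.0209 mean [ 0.4323 -0.6887  0.092 ]
side [238. 135.] 224 circ 0.5234 0.6086 0.1055 mean [0.5215 0.6034 0.0673]
side [488. 194.] 110 circ 0.9122 -0.1546 0.0313 mean [ 0.9156 -0.1553  0.0956]
side [355. 206.] 176 circ 0.581 0.0682 0.0329 mean [0.5882 0.0642 0.0835]
side [380. 230.] 349 circ 0.5781 -0.0528 0.034 mean [ 0.5761 -0.0542  0.0834]
side [435. 296.] 172 circ 0.5497 -0.2844 0.0372 mean [ 0.5481 -0.2861  0.0495]
side [596. 361.] 4218 circ 0.6699 -0.6411 0.1037 mean [ 0.6668 -0.6439  0.087 ]
```

View pics/j4side.png

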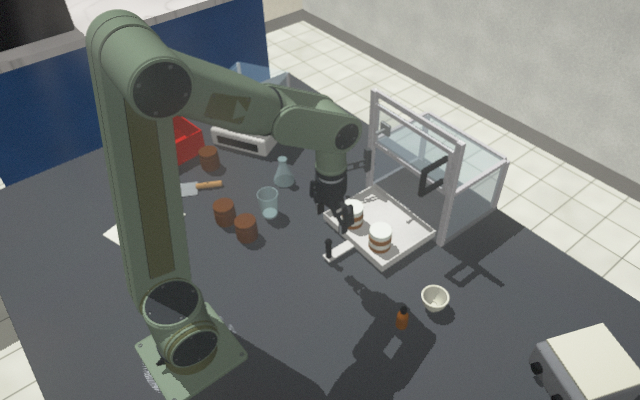

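View pics/j4top.png

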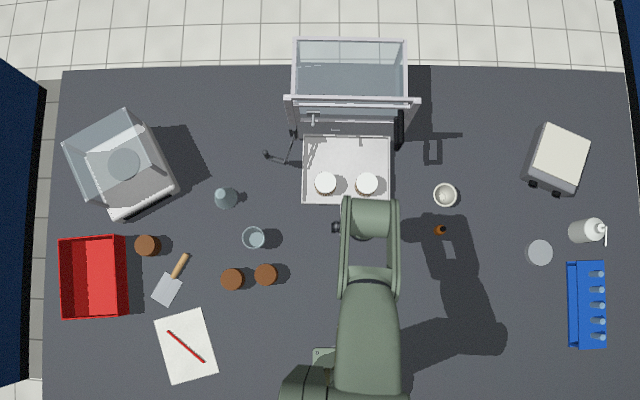

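Both jars stand on the tray, at (325,183) and (367,183) in the top view. The other glassware hasn't moved. Next I'll grip the post and push the tray in.

```bash
python3 -m handwheel '[[[-1,15,0,-1,0],[-1,30,10,-2,0],[-1,31,30,-2,0],[-1,31,30,-2,0]]]'; python3 - <<'E'
from h import *
im,d,s=snap('wrist','wr6'); W=cloud('wrist',d,s)
m=(abs(W[...,1]-.009)<.04)&(abs(W[...,0]-.437)<.04)&(W[...,2]>.06)&(W[...,2]<.095)&(im.max(2)<90)
P=W[m]; print(len(P),P.min(0),P.max(0))
go(.437,.009,.036,89)
E
```

```text
time_s: 22.75
tcp_pos: [0.4391, 0.0105, 0.1368]
orientation: [-0.502, -0.496, 0.498, 0.504]
wrist_force: [-1.5, -0.6, -1.3]
width: 0.0855
686 [ 4.31279561e-01 -2.41549687e-04  6.03055377e-02] [0.44937268 0.01862995 0.08877383]
t 22.8 tcp [0.4397 0.0102 0.1379] jaw 89.2 q [-0.    0.2   2.   -0.    0.95 -1.56] w 0.0858 F [0.3 0.2 0.7]
 tool y dir [-0.003 -0.    -1.   ] -> d(mm) [ -1.2 101.9   2.4] spin 0.2
```

View pics/wr6.png

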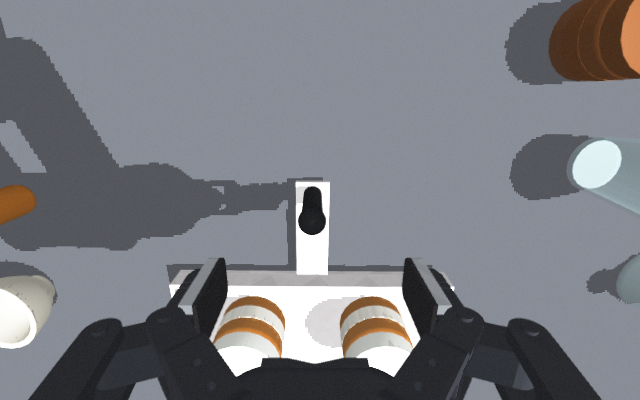

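The ball is centred at (312,220) between the fingers and both jars stand behind it. Descending and gripping.

```bash
python3 -m handwheel '[[[-1,-1,25,0,0],[-1,-1,55,0,0],[-1,-1,85,0,0],[-1,-1,101,0,0],[-1,-1,101,0,0]]]'; python3 -m handwheel '[[[0,0,0,0,0],[1,0,0,0,0],[1,0,0,0,0],[1,0,0,0,0],[1,0,0,0,0]]]' 60; python3 -m handwheel '[[[1,0,0,0,0],[1,0,0,0,0],[1,0,0,0,0],[1,0,0,0,0]]]'; python3 - <<'E'
from h import *
go(*hood(-.068,0),.036,89)
E
```

```text
time_s: 23.22
tcp_pos: [0.4389, 0.0086, 0.0357]
orientation: [-0.502, -0.495, 0.498, 0.505]
wrist_force: [-0.0, -0.4, -1.0]
width: 0.0853
time_s: 23.63
tcp_pos: [0.441, 0.009, 0.0387]
orientation: [0.504, 0.497, -0.496, -0.503]
wrist_force: [0.1, 0.3, 0.7]
width: 0.0259
time_s: 23.97
tcp_pos: [0.4408, 0.0086, 0.0386]
orientation: [0.504, 0.497, -0.496, -0.503]
wrist_force: [-1.4, -3.7, 6.3]
width: 0.0153
t 23.97 tcp [0.4408 0.0086 0.0386] jaw 89.2 q [-0.01  0.34  2.12 -0.    0.68 -1.56] w 0.0153 F [-1.4 -3.7  6.3]
 tool y dir [ 0.002 -0.001 -1.   ] -> d(mm) [-1.000e-01  2.900e+00 -2.152e+02] spin 0.2
```

```bash
python3 -m handwheel '[[[1,0,0,-4,0],[1,0,0,-12,0],[1,0,0,-22,0],[1,0,0,-33,0],[1,0,0,-44,0]]]'; python3 -m handwheel '[[[1,0,0,-11,0],[1,0,0,-22,0],[1,0,0,-33,0],[1,0,0,-44,0],[1,0,0,-55,0]]]'; python3 -m handwheel '[[[1,0,0,-11,0],[1,0,0,-22,0],[1,0,0,-33,0],[1,0,0,-44,0],[1,0,0,-55,0]]]'; python3 -m handwheel '[[[1,0,0,-11,0],[1,0,0,-22,0],[1,0,0,-33,0],[1,0,0,-42,0],[1,0,0,-50,0]]]';  python3 -m handwheel '[[[1,0,0,-5,0],[1,0,0,-9,0],[1,0,0,-13,0],[1,0,0,-15,0],[1,0,0,-15,0]]]'; python3 - <<'E'
from h import *
go(*hood(-.068,0),.036,89)
jars('j5')
E
```

```text
time_s: 24.38
tcp_pos: [0.4843, 0.0077, 0.0386]
orientation: [0.504, 0.496, -0.497, -0.503]
wrist_force: [-3.1, -5.1, 7.3]
width: 0.0157
time_s: 24.8
tcp_pos: [0.5394, 0.0065, 0.0386]
orientation: [0.504, 0.496, -0.497, -0.503]
wrist_force: [-3.7, -5.3, 7.0]
width: 0.0154
time_s: 25.22
tcp_pos: [0.5943, 0.0053, 0.0386]
orientation: [0.504, 0.496, -0.497, -0.503]
wrist_force: [-2.3, -5.8, 5.5]
width: 0.0153
time_s: 25.63
tcp_pos: [0.6446, 0.0042, 0.0386]
orientation: [0.504, 0.496, -0.497, -0.503]
wrist_force: [-2.3, -6.9, 5.7]
width: 0.0153
time_s: 26.05
tcp_pos: [0.6588, 0.0039, 0.0386]
orientation: [0.504, 0.496, -0.497, -0.503]
wrist_force: [-2.7, -7.4, 6.4]
width: 0.0153
t 26.05 tcp [0.6588 0.0039 0.0386] jaw 89.2 q [-0.01  0.61  1.6  -0.    0.93 -1.56] w 0.0153 F [-2.7 -7.4  6.4]
 tool y dir [-0.001 -0.003 -1.   ] -> d(mm) [1.6 2.6 2.8] spin 0.2
top [561. 154.] 2300 circ 0.6618 -0.6438 0.1112 mean [ 0.6682 -0.6421  0.0878]
top [142. 176.] 115 circ 0.5989 0.6134 0.0428 mean [0.6004 0.6107 0.0696]
top [452. 193.] 61 circ 0.5526 -0.2948 0.0325 mean [ 0.554  -0.3091  0.0495]
top [136. 204.] 453 circ 0.5299 0.6125 0.1088 mean [0.5161 0.6253 0.0689]
top [219. 193.] 69 circ 0.5456 0.3684 0.014 mean [0.5461 0.3679 0.0937]
top [580. 233.] 129 circ 0.4292 -0.7025 0.0259 mean [ 0.4303 -0.6908  0.0914]
side [408. 179.] 81 circ 0.7953 0.0611 0.0312 mean [0.7933 0.0491 0.083 ]
side [488. 194.] 104 circ 0.9118 -0.1552 0.0327 mean [ 0.9161 -0.1554  0.0948]
side [436. 199.] 132 circ 0.7893 -0.0626 0.0294 mean [ 0.7904 -0.0675  0.083 ]
side [442. 300.] 78 circ 0.5521 -0.2915 0.0341 mean [ 0.5542 -0.3071  0.0493]
side [596. 361.] 4212 circ 0.6706 -0.6418 0.1058 mean [ 0.667  -0.6439  0.087 ]
```

View pics/j5side.png

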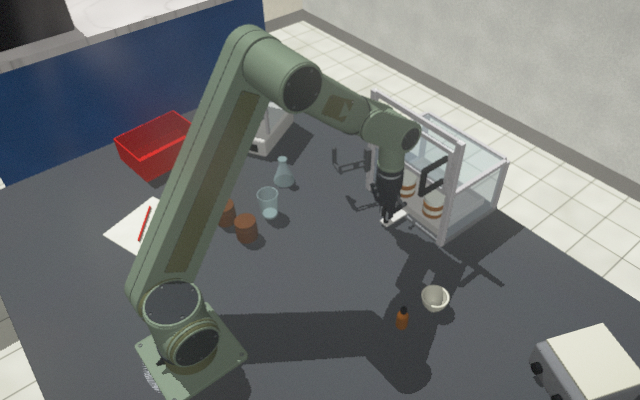

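The tray has gone in about 218 mm with no stop felt yet. I'll press a bit further to find it.

```bash
python3 -m handwheel '[[[1,0,0,-2,0],[1,0,0,-4,0],[1,0,0,-5,0],[1,0,0,-5,0]]]'; python3 -m handwheel '[[[1,0,0,-2,0],[1,0,0,-3,0],[1,0,0,-3,0]]]'
```

```text
time_s: 26.48
tcp_pos: [0.6586, 0.0039, 0.0386]
orientation: [-0.501, -0.493, 0.5, 0.506]
wrist_force: [-15.9, -7.5, 13.9]
width: 0.0153
time_s: 26.73
tcp_pos: [0.6584, 0.0039, 0.0385]
orientation: [-0.499, -0.491, 0.502, 0.508]
wrist_force: [-22.5, -6.5, 19.2]
width: 0.0157
```

```bash
python3 -m handwheel '[[[1,0,0,4,0],[-1,0,0,8,0],[-1,0,0,8,0],[-1,0,0,8,0],[-1,0,0,8,0]]]'; python3 -m handwheel '[[[-1,0,-20,0,0],[-1,0,-60,0,0],[-1,0,-100,20,0],[-1,0,-130,45,0],[-1,-20,-160,75,0]]]';  python3 -m handwheel '[[[-1,-35,-20,0,0],[-1,-70,-45,0,0],[-1,-105,-60,0,0],[-1,-105,-60,0,0],[-1,-105,-60,0,0]]]'; python3 - <<'E'
from h import *
go(.645,-.121,.259,89)
im,d,s=snap('wrist','wr7'); snap('side','side7'); W=cloud('wrist',d,s)
m=(abs(W[...,1]+.12)<.03)&(abs(W[...,0]-.65)<.025)&(W[...,2]>.23)&(W[...,2]<.3)
P=W[m]; print(len(P),P.min(0),P.max(0))
E
```

```text
time_s: 27.15
tcp_pos: [0.6597, 0.0062, 0.0376]
orientation: [0.504, 0.497, -0.496, -0.503]
wrist_force: [0.5, 1.2, 0.0]
width: 0.0632
time_s: 27.57
tcp_pos: [0.5884, -0.0085, 0.1964]
orientation: [0.503, 0.498, -0.496, -0.502]
wrist_force: [0.7, -0.0, -0.2]
width: 0.0858
time_s: 27.98
tcp_pos: [0.5867, -0.1173, 0.2551]
orientation: [0.505, 0.496, -0.495, -0.504]
wrist_force: [-1.1, 0.6, -0.3]
width: 0.0856
t 27.98 tcp [ 0.5867 -0.1173  0.2551] jaw 89.0 q [-0.22  0.34  1.47  0.    1.33 -1.77] w 0.0856 F [-1.1  0.6 -0.3]
 tool y dir [ 0.003 -0.    -1.   ] -> d(mm) [ -2.7  -3.8 -58.4] spin 0.0
1337 [ 0.63552017 -0.12804491  0.23001522] [ 0.64573574 -0.11200671  0.27350706]
```

View pics/side7.png

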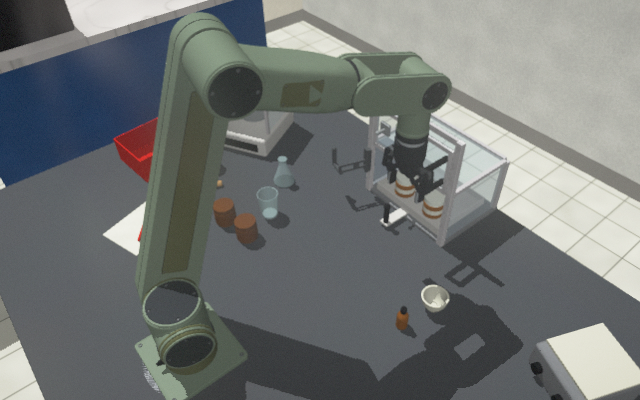

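View pics/wr7.png

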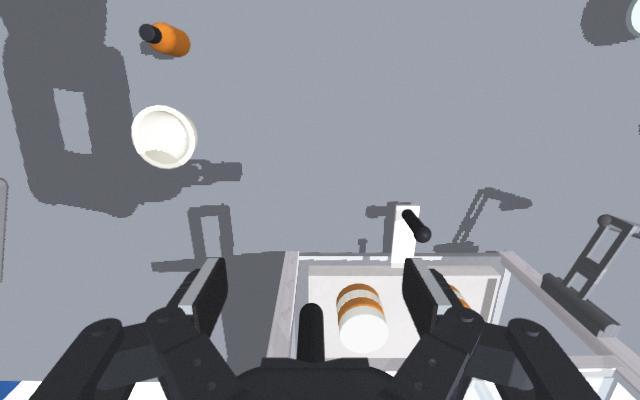

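The handle is between the fingers at (312,320). The tray is in, with the jars upright on it. I'll move in and grip.

```bash
python3 -m handwheel '[[[-1,-3,-4,-20,0],[-1,-3,-4,-40,0],[-1,-3,-4,-57,0],[0,-3,-4,-57,0],[1,-3,-4,-57,0]]]' 80; python3 -m handwheel '[[[1,0,0,0,0],[1,0,0,0,0],[1,0,0,0,0],[1,0,0,0,0],[1,0,0,0,0]]]';  python3 - <<'E'
from h import *
go(.645,-.121,.259,89)
E
```

```text
time_s: 28.5
tcp_pos: [0.6429, -0.1179, 0.2562]
orientation: [-0.502, -0.496, 0.498, 0.504]
wrist_force: [-0.1, 0.6, 0.1]
width: 0.0643
time_s: 28.92
tcp_pos: [0.6423, -0.1207, 0.2585]
orientation: [0.504, 0.496, -0.497, -0.503]
wrist_force: [-0.8, -3.3, 0.6]
width: 0.0137
t 28.92 tcp [ 0.6423 -0.1207  0.2585] jaw 89.1 q [-0.2   0.43  1.32 -0.    1.39 -1.76] w 0.0137 F [-0.8 -3.3  0.6]
 tool y dir [-0.    -0.002 -1.   ] -> d(mm) [-0.2 -0.5 -2.7] spin 0.1
```

Gripped. Now I'll lower the sash by about 150 mm.

```bash
python3 -m handwheel '[[[1,0,8,0,0],[1,0,22,0,0],[1,0,38,0,0],[1,0,54,0,0],[1,0,70,0,0]]]'; python3 -m handwheel '[[[1,0,16,0,0],[1,0,32,0,0],[1,0,48,0,0],[1,0,60,0,0],[1,0,70,0,0]]]';  python3 -m handwheel '[[[1,0,4,0,0],[1,0,8,0,0],[1,0,11,0,0],[1,0,11,0,0]]]'
```

```text
time_s: 29.33
tcp_pos: [0.6423, -0.1207, 0.1883]
orientation: [0.504, 0.496, -0.497, -0.503]
wrist_force: [-1.6, -3.3, 3.0]
width: 0.014
time_s: 29.75
tcp_pos: [0.6423, -0.1207, 0.1176]
orientation: [0.504, 0.496, -0.497, -0.503]
wrist_force: [-2.0, -4.2, 3.1]
width: 0.0142
time_s: 30.08
tcp_pos: [0.6423, -0.1207, 0.109]
orientation: [0.504, 0.496, -0.497, -0.503]
wrist_force: [-4.6, -5.1, 9.1]
width: 0.0143
```

```bash
python3 -m handwheel '[[[1,0,2,0,0],[1,0,3,0,0],[1,0,3,0,0]]]'; python3 -m handwheel '[[[1,0,2,0,0],[1,0,2,0,0],[1,0,2,0,0]]]'
```

```text
time_s: 30.33
tcp_pos: [0.6424, -0.1208, 0.1089]
orientation: [0.505, 0.496, -0.496, -0.503]
wrist_force: [-9.9, -4.8, 21.6]
width: 0.0141
time_s: 30.58
tcp_pos: [0.6425, -0.1208, 0.1088]
orientation: [0.505, 0.496, -0.496, -0.502]
wrist_force: [-12.7, -3.9, 29.6]
width: 0.0143
```

```bash
python3 -m handwheel '[[[1,0,-4,0,0],[-1,0,-5,0,0],[-1,0,-5,0,0],[-1,0,-5,0,0],[-1,0,-5,0,0]]]'; python3 -m handwheel '[[[-1,0,0,20,0],[-1,0,0,50,0],[-1,0,-30,80,0],[-1,15,-65,80,0],[-1,35,-95,80,0]]]';  python3 -m handwheel '[[[-1,35,0,0,0],[-1,75,0,0,0],[-1,115,0,0,0],[-1,155,0,0,0],[-1,195,0,0,0]]]';python3 - <<'E'
from h import *
im,d,s=snap('wrist','wr8'); snap('side','side8')
W=cloud('wrist',d,s)
m=(abs(W[...,1]-.23)<.04)&(abs(W[...,0]-.64)<.04)&(W[...,2]>.13)&(W[...,2]<.18)
P=W[m]; print(len(P),P.min(0),P.max(0))
go(.642,.23,.2,89)
E
```

```text
time_s: 31.0
tcp_pos: [0.643, -0.119, 0.1065]
orientation: [-0.503, -0.496, 0.496, 0.504]
wrist_force: [-0.6, 0.1, 0.5]
width: 0.0621
time_s: 31.42
tcp_pos: [0.5617, -0.0837, 0.2028]
orientation: [-0.504, -0.495, 0.496, 0.505]
wrist_force: [1.6, -0.2, 0.8]
width: 0.0855
time_s: 31.83
tcp_pos: [0.566, 0.1137, 0.2019]
orientation: [-0.503, -0.496, 0.496, 0.504]
wrist_force: [0.7, 0.6, -0.7]
width: 0.0854
98 [0.64160606 0.23078904 0.13016875] [0.64624322 0.23940629 0.14705088]
t 31.93 tcp [0.5661 0.1173 0.2016] jaw 89.5 q [ 0.18  0.34  1.61  0.    1.19 -1.38] w 0.0854 F [-0.1 -0.8 -0.2]
 tool y dir [-0.     0.003 -1.   ] -> d(mm) [113.4   1.9 -75. ] spin 0.5
```

View pics/side8.png

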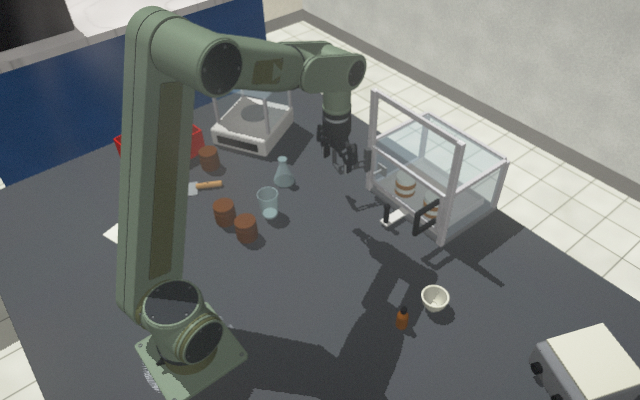

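View pics/wr8.png

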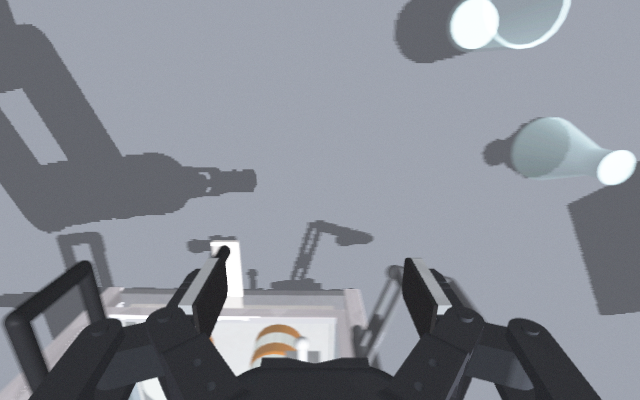

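The sash is down, with the handle low at (428,218) in the side view, and both jars stand inside. The hasp post's foot shows near (395,272) in the wrist view. I'll move over the hasp post.

```bash
python3 -m handwheel '[[[-1,30,0,-20,0],[-1,62,0,-40,0],[-1,94,0,-60,0],[-1,115,0,-77,0],[-1,115,0,-77,0]]]' 30; python3 -m handwheel '[[[-1,0,0,0,0]]]'; python3 - <<'E'
from h import *
im,d,s=snap('wrist','wr9')
W=cloud('wrist',d,s)
m=(abs(W[...,1]-.23)<.04)&(abs(W[...,0]-.64)<.03)&(W[...,2]>.15)&(W[...,2]<.175)
P=W[m]; print(len(P),P.min(0),P.max(0))
go(.643,.232,.131,89)
E
```

```text
time_s: 32.35
tcp_pos: [0.6475, 0.2293, 0.2005]
orientation: [-0.503, -0.498, 0.496, 0.503]
wrist_force: [-0.4, 0.0, -0.6]
width: 0.0854
time_s: 32.43
tcp_pos: [0.6452, 0.2259, 0.2006]
orientation: [-0.503, -0.496, 0.497, 0.504]
wrist_force: [-0.6, 0.1, -0.1]
width: 0.0851
495 [0.64222196 0.22633323 0.15013776] [0.65566265 0.23970287 0.1698157 ]
t 32.48 tcp [0.6447 0.225  0.201 ] jaw 89.2 q [ 0.32  0.51  1.34 -0.    1.3  -1.24] w 0.0853 F [-1.  -0.2 -0.7]
 tool y dir [-0.002 -0.001 -1.   ] -> d(mm) [ 7.1 70.   1.6] spin 0.2
```

View pics/wr9.png

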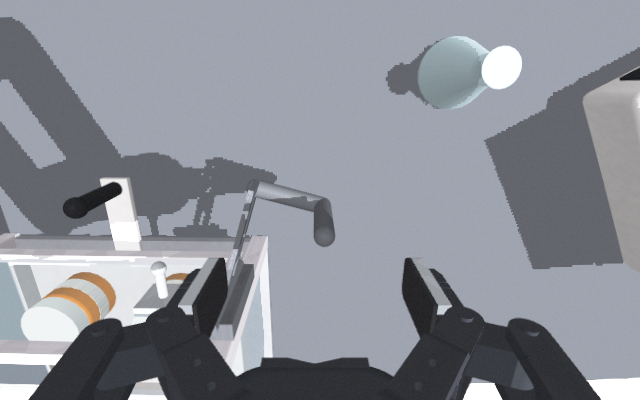

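The post top is at (323,235), between the fingers. Descending and gripping.

```bash
python3 -m handwheel '[[[-1,6,20,-3,0],[-1,7,45,-4,0],[-1,7,70,-4,0],[0,7,70,-4,0],[1,7,70,-4,0]]]' 30; python3 -m handwheel '[[[1,0,0,0,0],[1,0,0,0,0],[1,0,0,0,0],[1,0,0,0,0],[1,0,0,0,0]]]'; python3 - <<'E'
from h import *
s=env.read_state(); M=R.from_quat(s['orientation']).as_matrix()
go(.643,.232,.131,89)
p=s['tcp_pos'][:2]-hood(-.018,.15); print('r',np.linalg.norm(p))
c,sn=np.cos(YAW),np.sin(YAW); q=np.array([c*p[0]+sn*p[1],-sn*p[0]+c*p[1]])
th0=np.arctan2(-.085,-.055)-np.arctan2(q[1],q[0]); th0=(th0+np.pi)%(2*np.pi)-np.pi; print('theta',th0)
for th in np.append(np.arange(1.8,-.05,-.15),[-.04]):
    cc,ss=np.cos(th),np.sin(th); w=hood(-.018-.055*cc-.085*ss,.150+.055*ss-.085*cc)
    d=M.T@np.append(w-s['tcp_pos'][:2],0)*1000; print(round(th,2),d.round(1))
E
```

```text
time_s: 32.9
tcp_pos: [0.6479, 0.2308, 0.1313]
orientation: [-0.503, -0.495, 0.497, 0.504]
wrist_force: [0.8, 0.7, 0.9]
width: 0.0638
time_s: 33.32
tcp_pos: [0.6498, 0.2324, 0.1338]
orientation: [0.504, 0.497, -0.496, -0.503]
wrist_force: [-0.0, -0.2, 4.6]
width: 0.013
t 33.32 tcp [0.6498 0.2324 0.1338] jaw 89.2 q [ 0.33  0.56  1.41 -0.    1.16 -1.23] w 0.013 F [-0.  -0.2  4.6]
 tool y dir [ 0.003  0.    -1.   ] -> d(mm) [-0.5  2.8  6.8] spin 0.2
r 0.09813776527380359
theta 1.8926816788077003
1.8 [-3.7 -0.   9. ]
1.65 [-14.9  -0.1  19.2]
1.5 [-27.6  -0.1  27.6]
1.35 [-41.3  -0.1  34. ]
1.2 [-55.9  -0.1  38.3]
1.05 [-70.9  -0.1  40.4]
0.9 [-86.1  -0.2  40.2]
0.75 [-101.    -0.2   37.7]
0.6 [-115.5   -0.2   33. ]
0.45 [-1.29e+02 -1.00e-01  2.62e+01]
0.3 [-1.415e+02 -1.000e-01  1.750e+01]
0.15 [-1.524e+02 -1.000e-01  7.000e+00]
0.0 [-1.617e+02 -1.000e-01 -5.000e+00]
-0.04 [-1.638e+02 -1.000e-01 -8.400e+00]
```

```bash
python3 -m handwheel '[[[1,-4,0,9,0],[1,-15,0,19,0],[1,-28,0,27.5,0],[1,-41,0,34,0],[1,-56,0,38,0]]]'; python3 -m handwheel '[[[1,-15,0,2,0],[1,-30,0,2,0],[1,-45,0,0,0],[1,-60,0,-5,0],[1,-73,0,-12,0]]]'; python3 -m handwheel '[[[1,-12,0,-8.5,0],[1,-23,0,-19,0],[1,-30,0,-27,0],[1,-33,0,-31,0],[1,-33,0,-31,0]]]'; python3 - <<'E'
from h import *
s=env.read_state(); p=s['tcp_pos'][:2]-hood(-.018,.15)
c,sn=np.cos(YAW),np.sin(YAW); q=np.array([c*p[0]+sn*p[1],-sn*p[0]+c*p[1]]); print(q,np.arctan2(-.085,-.055)-np.arctan2(q[1],q[0]))
E
```

```text
time_s: 33.73
tcp_pos: [0.6102, 0.178, 0.1338]
orientation: [-0.503, -0.498, 0.495, 0.504]
wrist_force: [-3.1, 3.1, 7.0]
width: 0.0133
time_s: 34.15
tcp_pos: [0.62, 0.1034, 0.1334]
orientation: [-0.503, -0.496, 0.497, 0.504]
wrist_force: [-2.9, 2.5, 6.5]
width: 0.0129
time_s: 34.57
tcp_pos: [0.6527, 0.0696, 0.1333]
orientation: [0.504, 0.497, -0.496, -0.503]
wrist_force: [-1.5, -0.1, 6.1]
width: 0.0135
[-0.05477392 -0.08603535] -0.0073758000260504275
```

```bash
python3 -m handwheel '[[[1,-1,0,-2,0],[1,-3,0,-4,0],[1,-3,0,-4,0]]]';  python3 - <<'E'
from h import *
snap('side','side10')
E
```

```text
time_s: 34.82
tcp_pos: [0.6534, 0.069, 0.1333]
orientation: [-0.501, -0.496, 0.497, 0.506]
wrist_force: [-7.6, 6.3, 8.4]
width: 0.0132
```

The hasp's stop is felt. I'll unload, open and rise clear.

```bash
python3 -m handwheel '[[[1,2,0,2,0],[-1,2,0,3,0],[-1,2,0,3,0],[-1,2,0,3,0],[-1,2,0,3,0]]]'; python3 -m handwheel '[[[-1,0,-15,0,0],[-1,0,-45,0,0],[-1,0,-80,0,0],[-1,0,-110,20,0],[-1,0,-120,60,0]]]'; python3 -m handwheel '[[[-1,0,0,40,0],[-1,0,0,80,0],[-1,0,0,120,0],[-1,0,0,160,0],[-1,0,0,160,0]]]'; python3 - <<'E'
from h import *
jars('j11'); go(.5,0,.25)
t=cv2.imread('pics/j11top.png'); s=cv2.imread('pics/j11side.png')
cv2.imwrite('pics/fin.png',np.hstack([cv2.resize(t[30:180,260:440],(400,333),interpolation=cv2.INTER_CUBIC),cv2.resize(s[110:250,340:508],(400,333),interpolation=cv2.INTER_CUBIC)]))
d=np.load('pics/j11top.npz')['d']; W=cloud('top',d)
def box(n,x,y,r,z0,z1):
    m=(abs(W[...,0]-x)<r)&(abs(W[...,1]-y)<r)&(W[...,2]>z0)&(W[...,2]<z1); P=W[m]; print(n,len(P),P.min(0).round(3),P.max(0).round(3))
box('hasp',.65,.07,.03,.15,.18);box('handle',.65,-.12,.03,.12,.3);box('pull',.655,.005,.02,.07,.1)
E
```

```text
time_s: 35.28
tcp_pos: [0.6527, 0.0691, 0.1317]
orientation: [-0.504, -0.496, 0.496, 0.504]
wrist_force: [0.3, -0.2, 0.5]
width: 0.0609
time_s: 35.7
tcp_pos: [0.5974, 0.0702, 0.2561]
orientation: [0.506, 0.499, -0.493, -0.501]
wrist_force: [-1.0, -0.5, 1.0]
width: 0.0854
time_s: 36.12
tcp_pos: [0.4248, 0.072, 0.2514]
orientation: [-0.502, -0.495, 0.498, 0.505]
wrist_force: [-0.2, -0.2, 0.5]
width: 0.0854
top [561. 154.] 2280 circ 0.6678 -0.645 0.1057 mean [ 0.6686 -0.6429  0.0878]
top [359. 136.] 113 circ 0.7247 -0.0361 0.0806 mean [ 0.7238 -0.0349  0.0615]
top [144. 175.] 121 circ 0.5985 0.6005 0.0447 mean [0.6041 0.6039 0.0698]
top [446. 194.] 123 circ 0.5503 -0.2877 0.0344 mean [ 0.5509 -0.2908  0.05  ]
top [136. 204.] 453 circ 0.5341 0.6136 0.1083 mean [0.5161 0.6255 0.0692]
top [219. 193.] 69 circ 0.5456 0.3676 0.0141 mean [0.5462 0.3679 0.0937]
top [581. 232.] 147 circ 0.4396 -0.7055 0.0295 mean [ 0.4338 -0.6909  0.0927]
side [235. 133.] 277 circ 0.5345 0.6177 0.1082 mean [0.5178 0.6172 0.0674]
side [488. 194.] 102 circ 0.9097 -0.154 0.032 mean [ 0.9149 -0.1553  0.0959]
side [435. 296.] 178 circ 0.55 -0.286 0.0367 mean [ 0.5504 -0.2864  0.0491]
side [596. 361.] 4211 circ 0.6701 -0.6416 0.104 mean [ 0.6668 -0.6439  0.087 ]
t 36.22 tcp [0.4318 0.0724 0.2526] jaw 89.2 q [ 0.14  0.09  1.81  0.    1.24 -1.42] w 0.0854 F [ 1.4 -0.2 -0.5]
 tool y dir [ 0.001  0.    -1.   ] -> d(mm) [-71.4   2.7 -69.2] spin 0
hasp 24 [0.648 0.063 0.153] [0.662 0.074 0.171]
handle 96 [ 0.636 -0.13   0.121] [ 0.68  -0.114  0.169]
pull 36 [ 0.649 -0.004  0.071] [0.666 0.013 0.093]
```

View pics/fin.png

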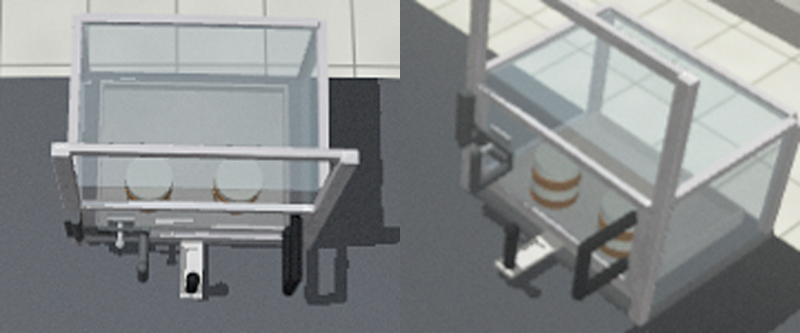

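View pics/j11side.png

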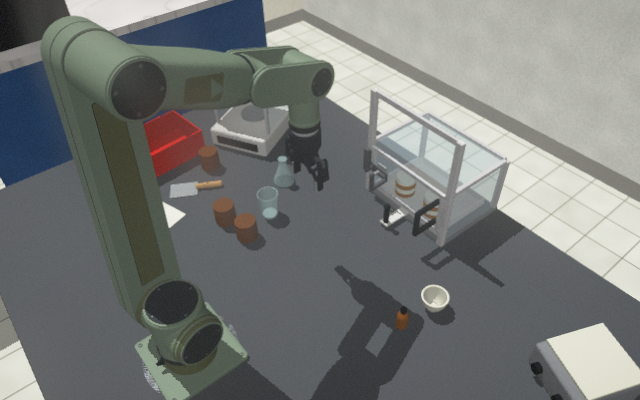

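In the final views both jars stand upright inside, at crop positions (148,185) and (237,182). The sash is down, the tray is in, and the hasp lies across at (120,235). The robot is clear. I'll let it settle and hand in.

```bash
python3 -m handwheel '[[[-1,0,0,0,0],[-1,0,0,0,0],[-1,0,0,0,0]]]'; python3 -c "
from station import env
print(env.hand_in())"
```

```text
time_s: 36.47
tcp_pos: [0.4341, 0.0725, 0.252]
orientation: [0.504, 0.496, -0.496, -0.504]
wrist_force: [-0.0, 0.5, -0.1]
width: 0.0852
the job is handed in; nothing more can be done
None
```

I put both amber jars away in the enclosure and handed the job in at about 36 s; no verdict was reported. There were only two jars this time: the three brown-capped lookalikes were left alone, and no third jar showed in any view.

I swung the hasp off to about 1.9 rad, raised the sash about 150 mm and drew the tray out to its stop (about 0.217 m). I then stood both jars on the tray, pushed it in to its stop, lowered the sash to its stop and swung the hasp back to its stop.

**Last checks:**
- **Jars:** both stand upright inside. On the drawn-out tray their caps measured 84 mm high, as they should. After closing I could only judge them by eye through the sash.
- **Hasp:** about 0 rad, with the stop felt.
- **Tray and sash:** both stops were felt, and their grips are back where they started to within a few millimetres.
- **Other glassware:** the mortar and flask measured unmoved. The beaker and dropper look unmoved but were not measured again.
- **Robot:** clear of everything at hand-in.

**Disagreements:**
- The camera estimates of the hood's position differed by 3 to 5 mm, so I used a value in between.
- My first grip on the tray's post sat too high, near the ball. I redid it 12 mm lower before pulling.
- The first close on the sash handle was off centre and pushed it with about 22 N until I re-centred.

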